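# Hold the tea infuser over a second cup

## Robot

A 6-joint arm with a two-finger parallel gripper is mounted at the origin on a cart in front of the work surface, level with it; the furniture and walls round the work are solid. World frame = base frame: x ahead of the robot, y to its left, z up, the work surface at z = 0. Lengths are in mm, angles in rad, forces in N, time in s.
With the tool pointing down it reaches from about 200 to 875 mm from the base axis. Payload 3.4 kg.
Tool frame: the origin (TCP) lies at the very end of the fingers, on their centre line; the grasp point (between the pads) lies 19 mm behind it (robot.hold_point_z is the distance from the TCP to the grasp point, in mm); z points along the fingers, y is the direction in which the jaws open and shut (so a half turn about z gives the same grasp; the last joint's range is limited). The gripper opens to 94 mm and grips with 3 to 60 N. Pads are 16 mm wide; open, the fingers measure 119 mm over their backs; the gripper's body (75 mm by 177 mm) begins 78 mm behind the grasp point.
Start: joints at [1.157, 0.276, 1.505, -0, 1.361, -0.121], TCP at [165.983, 550.561, 183.593] pointing down, gripper open.
Joint ranges: [-2.89, 2.89], [-0.75, 2.08], [0.22, 2.7], [-1.18, 4.32], [0.11, 2.71], [-2.7, 2.7]. Speed limits (rad/s): [2.57, 2.57, 3.14, 3.14, 3.14, 3.14].

## Interface

Orientations are given as a unit quaternion [x, y, z, w].
In Python, from cell import robot gives the robot as it stands. The module is installed in compiled form; this text tells all that it offers.
- The arm moves only by the shell command python3 -m handwheel 'ROWS'. ROWS is a JSON object of lists of equal length, an entry for each row: "claw": the finger opening in m, from 0 to 0.094; "dp": the shift along the tool's x, y, z in m, a list of three; "turn": the turn about the tool's z in degrees. In form: {"claw": [claw, ...], "dp": [[tx, ty, tz], ...], "turn": [turn, ...]}. A call has exactly 10 rows; each row shifts and turns the pose as measured when the row begins, along the tool's axes as they then stand; what a row does not reach is not made up. A row lasts 1/10 s, in which the tool goes at most 50 mm and 8.59 degrees, less where a joint would pass 70% of its speed; a pose out of reach is approached as far as the arm can. A call is refused whole if a number of a shift passes 0.05 or a number of a turn 8.59, either way. A call with a gripper value outside its range is refused whole. The fingers move at their own pace and stop on an object; the grip force is fixed at half the most. Time passes only in rows, so rows that do not move let the fingers close, or fill a call up. It gives the time, the measured TCP pose, the force and the opening at its end, in the units of the state.
- robot.get_obs(): the state, without advancing time (a new reading comes with each control period).
- robot.get_image(name): name is "scene" or "top" or "wrist"; returns a dict with "color" (400x640x3 uint8, red, green, blue), "fx", "fy", "cx", "cy" (pixels), "position" and "orientation" of the camera in the world. Camera axes: x right, y down, z forward; pixel columns grow to the right and rows downward; lengths in mm; the calibration is good to about 2 mm. A picture is of the moment at which its call begins. There is no depth.
- robot.hand_in(): hands the job in, once; it reports no verdict.
The state is a dict: "time_s": time; "qpos": joint angles; "qd": joint speeds; "tau": joint torques, N m; "ee_pos": TCP position; "eef_rot": TCP orientation; "wrist_force": force on the tool from outside, world axes, zero at the start; "wrist_torque": the same for the moment, N m; "width": finger opening in mm.
Only numpy, scipy, OpenCV 4.12 (cv2) and the standard library are available. Lean on these libraries where they do the work, as an engineer would, in place of code of your own. Each camera call takes 0.05 s, during which the arm holds its last target.

## Task

Get a second cup out of the tea leaves still in the infuser: set the plain white mug upright on the wooden tray beside the blue bowl, without tipping it or letting it drop, then lift the infuser straight out of the spotted mug by its black grip and carry it to the white mug, clear over the jars and tin that stand between. Hold it there level, centred over the mug's mouth with the bottom of the basket about 15 mm (a finger's width) above the rim, so that I can pour from the kettle through it and watch the mug fill; the basket must never touch the white mug. Finish while still holding the infuser there: do not lower it in, put it down or let go. Leave the spotted mug, the blue bowl, the glass jar, the tin and the spice jar standing where they are.

Things in the scene. Friction and masses are not known exactly. Their poses are not given: they have to be found in the camera images.
- mug_plain: plain white straight mug, loose, about 0.28 kg: body 66 mm across outside, opening 55 mm, 85 mm high. Origin: on its underside, 15 mm off the body's axis towards the handle. z up; the handle (10 mm thick, 33 mm out, 14 to 73 mm up) points along its -y, so grip the body across its x. Starts upright on the worktop, front left, handle pointing left
- mug_plain_base (a point): centre of the round underside of the plain mug (on the body's axis; 15 mm along the mug's +y from its origin)
- mug_plain_mouth (a point): centre of the plain mug's mouth, at rim height, 85 mm above its underside; axes as the mug's
- tray: fixed wooden tray on the worktop at the right, 200 mm (its x) by 270 mm (its y), board 8 mm thick, lip 9 mm wide and 18 mm high all round (floor inside 182 x 252 mm); a steel bar handle rises to 43 mm at each short end (y = +-130 mm, 86 mm long). Origin: centre of its underside, on the worktop; z up. The blue bowl stands in the half with y < 0
- tray_free (a point): middle of the free half of the tray's floor, where a mug has room all round: tray x = 0, y = +45 mm, on the floor (z = 8 mm)
- bowl_blue: small blue plastic bowl, 84 mm across, 45 mm high, loose, standing on the tray in the half with tray y < 0 (near y = -74 mm). Origin: centre of its underside
- mug_spotted: white mug with blue spots, loose, about 0.32 kg, 92 mm across the rim, 93 mm high, tapering inward below; handle along its -y. Origin: on its underside; the body's axis lies 16 mm along its +y. It holds the infuser
- infuser: loose steel tea infuser, about 0.07 kg: mesh basket 44 mm across, 48 mm deep; at its rim a flat wire wing on either side (along its x, 112 mm tip to tip, 22 mm wide), by which it hangs on the spotted mug's rim; an arch over the basket carries a black grip. Origin: centre of the basket's underside, z up; at the start about 46 mm above the worktop, 5 mm of play round it, no catch
- infuser_grip (a point): centre of the infuser's black grip, a bar 40 mm long (infuser x), 12 mm wide (infuser y: close the fingers across this) and 14 mm high, on the basket's axis 90 mm above the basket's underside and 42 mm above the wings
- infuser_bottom (a point): centre of the underside of the infuser's basket (its lowest point)
- tea_jar: glass jar with a tan lid, 66 mm across, 98 mm high, loose, one of three things in a row (running away from the robot) between the spotted mug and the tray. Origin: centre of its underside
- tin: food tin, 57 mm across, 72 mm high, loose, in the same row; which of the three stands where changes. Origin: centre of its underside
- spice_jar: spice jar with a black cap, 40 mm across, 105 mm high, loose, in the same row. Origin: centre of its underside
There are look-alikes about, which are no part of the job. What is shaped like the mug_plain but pink or red is not meant.

How it is judged:
By the outcome, as a careful person would: the job done as asked, in the order asked, and still so for the second after the job is handed in, while the arm keeps its last pose, push and grip.
It also fails if it takes over 56 s, if anything falls off the work surface, if the arm or the gripper's body presses on something with over 40 N, if the wrist force passes 120 N, or if a joint passes its speed limit or range.

## Working session

There is one attempt and no reset: what is moved stays moved. The work goes in short steps, Python scripts to look and compute and a shell command to move; the robot and the scene stay as the last step left them, time stands still between calls to the robot, and variables do not carry over. Pictures are saved under pics/ and viewed, and the job is handed in when it is done.

```bash
mkdir -p pics; python3 - <<'E'
from cell import robot
import cv2
o=robot.get_obs(); print({k:(o[k]) for k in ('time_s','ee_pos','eef_rot','width','wrist_force')})
for n in ("scene","top","wrist"):
    d=robot.get_image(n); cv2.imwrite(f"pics/{n}0.png",d["color"][:,:,::-1])
    print(n,d["fx"],d["fy"],d["cx"],d["cy"],d["position"],d["orientation"])
E
```

```text
{'time_s': 0.0, 'ee_pos': array([165.7217625 , 550.004538  , 182.74151904]), 'eef_rot': array([ 1.45896285e-01,  9.89299514e-01, -8.29163466e-04, -2.41102180e-04]), 'width': 94.06628610778898, 'wrist_force': array([-0.22595754, -0.42700885,  0.17650563])}
scene 366.2331438879149 366.2331438879149 320.31328233873023 209.71981081629622 [-188.54463146 -764.09238639  822.86233157] [ 0.81847693 -0.29747573  0.15823332 -0.46536644]
top 499.34687828065466 499.34687828065466 317.03847165923236 211.82968712542282 [ 288.57013474  142.97060446 1636.95774714] [ 0.71200187 -0.69747887  0.06434829 -0.04935445]
wrist 330.22071867342765 330.22071867342765 317.1098282272004 197.60885119940318 [ 87.30073885 574.07607547 385.57111323] [0.79436717 0.59050844 0.08412257 0.11490852]
```

View pics/scene0.png

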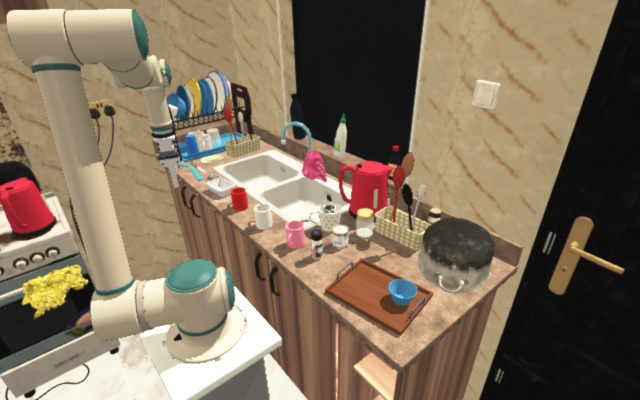

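View pics/top0.png

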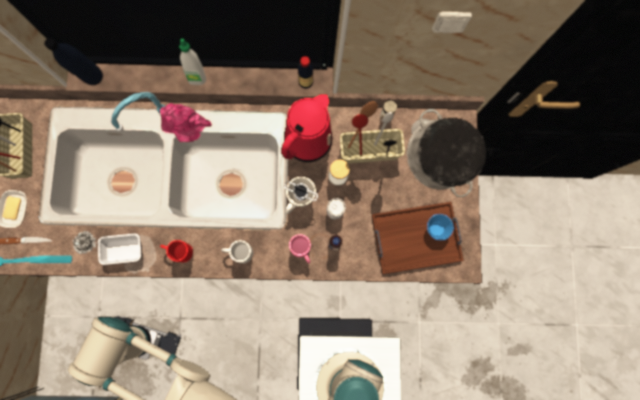

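View pics/wrist0.png

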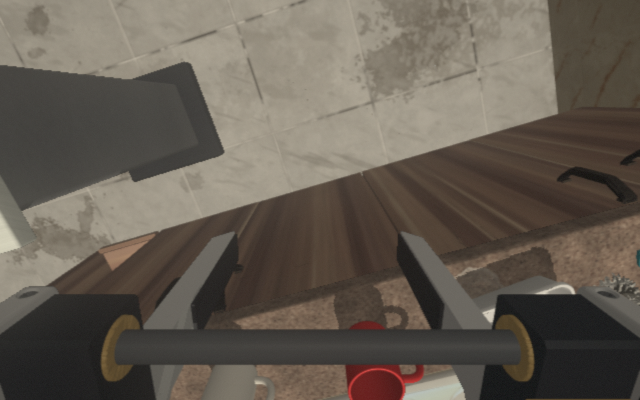

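```bash
cat > h.py <<'E'
from cell import robot
import cv2, numpy as np
from scipy.spatial.transform import Rotation as R
def shot(n,fn=None,box=None,s=1):
    d=robot.get_image(n); c=d["color"][:,:,::-1].copy()
    if fn:
        b=c if box is None else c[box[1]:box[3],box[0]:box[2]]
        cv2.imwrite("pics/"+fn,cv2.resize(b,None,fx=s,fy=s,interpolation=cv2.INTER_CUBIC))
    return d,c
def ray(d,u,v):
    r=R.from_quat(d["orientation"]).apply([(u-d["cx"])/d["fx"],(v-d["cy"])/d["fy"],1]); return np.array(d["position"]),r
def onz(d,u,v,z):
    p,r=ray(d,u,v); return p+r*(z-p[2])/r[2]
def proj(d,P):
    q=R.from_quat(d["orientation"]).inv().apply(np.asarray(P,float)-d["position"]); return np.stack([q[...,0]/q[...,2]*d["fx"]+d["cx"],q[...,1]/q[...,2]*d["fy"]+d["cy"]],-1)
def tri(rays):
    A=np.zeros((3,3));b=np.zeros(3)
    for p,r in rays:
        r=r/np.linalg.norm(r);M=np.eye(3)-np.outer(r,r);A+=M;b+=M@p
    return np.linalg.solve(A,b)
def state():
    o=robot.get_obs(); m=R.from_quat(o["eef_rot"]).as_matrix()
    print("t",round(o["time_s"],2),"p",o["ee_pos"].round(1),"w",round(o["width"],1),"F",o["wrist_force"].round(1),"\nx",m[:,0].round(3),"y",m[:,1].round(3),"z",m[:,2].round(3),"q",o["qpos"].round(2)); return o,m
E
python3 - <<'E'
from h import *
d,c=shot("top","t1.png",(160,150,360,275),4)
d2,c2=shot("scene","s1.png",(220,160,440,330),3.6)
for n,u,v,z in [("white",240,252,85),("red",178,252,85),("pink",300,245,85),("spot",301,191,93),("yl jar",339,172,98),("tin",335,208,72),("spice",336,242,105),("bowl",440,228,53),("tray a",373,209,18),("tray b",451,205,18),("tray c",461,262,18),("tray d",383,274,18)]:
    print(n,onz(d,u,v,z).round(0))
E
```

```text
white [410. 349.  85.]
red [406. 540.  85.]
pink [435. 163.  85.]
spot [605. 164.  93.]
yl jar [668.  45.  98.]
tin [557.  55.  72.]
spice [445.  53. 105.]
bowl [ 502. -285.   53.]
tray a [565. -73.  18.]
tray b [ 585. -332.   18.]
tray c [ 397. -361.   18.]
tray d [ 353. -106.   18.]
```

View pics/t1.png

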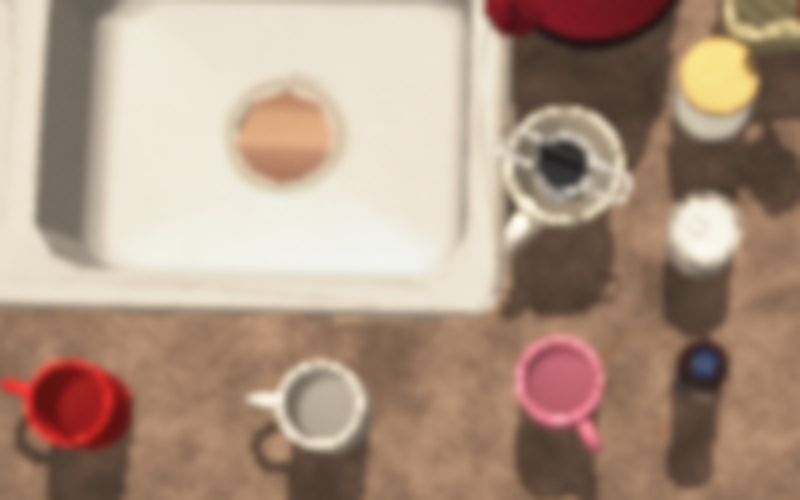

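View pics/s1.png

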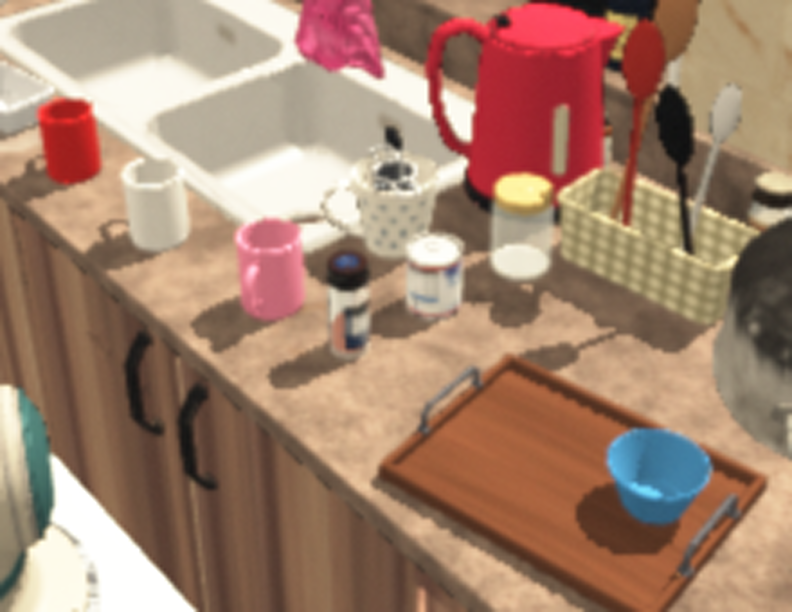

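The top view shows these mug-like candidates: red (178,252), white (240,252), pink (300,245), and the spotted mug with the infuser (301,191). The plain white one at (240,252), handle pointing left, fits the description. In the crop it is clearly white. Next I'll measure.

```bash
python3 - <<'E'
from h import *
d,c=shot("top","t2.png",(360,180,480,290),6)
d2,c2=shot("scene","s2.png",(305,130,445,250),5.5)
hsv=cv2.cvtColor(c,cv2.COLOR_BGR2HSV)
# white mug
m=((hsv[...,1]<60)&(hsv[...,2]>140)).astype(np.uint8); m[:, :215]=0; m[:,265:]=0; m[:232]=0; m[275:]=0
ct=max(cv2.findContours(m,cv2.RETR_EXTERNAL,cv2.CHAIN_APPROX_NONE)[0],key=cv2.contourArea)
print("white bbox",cv2.boundingRect(ct))
body=cv2.morphologyEx(cv2.drawContours(np.zeros_like(m),[ct],-1,1,-1),cv2.MORPH_OPEN,np.ones((7,7)))
b=max(cv2.findContours(body,cv2.RETR_EXTERNAL,cv2.CHAIN_APPROX_NONE)[0],key=cv2.contourArea)
(u,v),r=cv2.minEnclosingCircle(b); print("body",u,v,r, cv2.fitEllipse(b)); print(onz(d,u,v,85).round(1), onz(d,u,v,70).round(1))
hu,hv=160+262/4,150+400/4; h=onz(d,hu,hv,45); print("handle",h.round(1))
# tray
t=((hsv[...,0]<14)&(hsv[...,1]>110)&(hsv[...,2]>40)&(hsv[...,2]<190)).astype(np.uint8); t[:,:365]=0;t[:200]=0;t[280:]=0;t[:,470:]=0
bl=((hsv[...,0]>95)&(hsv[...,0]<115)&(hsv[...,1]>120)).astype(np.uint8); bl[:,:415]=0;bl[:205]=0;bl[250:]=0
t=cv2.morphologyEx(t|bl,cv2.MORPH_OPEN,np.ones((3,3)))
ct=max(cv2.findContours(t,cv2.RETR_EXTERNAL,cv2.CHAIN_APPROX_NONE)[0],key=cv2.contourArea)
W=np.array([onz(d,p[0][0],p[0][1],16)[:2] for p in ct],np.float32); print("tray rect",cv2.minAreaRect(W))
cb=max(cv2.findContours(bl,cv2.RETR_EXTERNAL,cv2.CHAIN_APPROX_NONE)[0],key=cv2.contourArea)
(u,v),r=cv2.minEnclosingCircle(cb); print("bowl",u,v,r,onz(d,u,v,53).round(1))
# kettle
k=((( hsv[...,0]<6)|(hsv[...,0]>172))&(hsv[...,1]>150)&(hsv[...,2]>60)).astype(np.uint8); k[:85]=0;k[165:]=0;k[:,:275]=0;k[:,:] *= (np.arange(640)<335)
cb=max(cv2.findContours(k,cv2.RETR_EXTERNAL,cv2.CHAIN_APPROX_NONE)[0],key=cv2.contourArea)
pts=cb[:,0]; lo=pts[pts[:,1].argmax()]; le=pts[pts[:,0].argmin()]; print("kettle low",lo,[onz(d,*lo,z).round(0) for z in(20,230)]," left",le,[onz(d,*le,z).round(0) for z in(120,200)])
E
```

```text
white bbox (222, 240, 30, 23)
body 239.71327209472656 250.97866821289062 11.428306579589844 ((239.60601806640625, 250.9918212890625), (21.012136459350586, 21.95384979248047), 92.44817352294922)
[412.7 349.7  85. ] [413.9 351.7  70. ]
handle [418.1 400.1  45. ]
tray rect ((475.6079406738281, -218.32261657714844), (205.9400634765625, 274.75360107421875), 10.203142166137695)
bowl 439.7432556152344 227.01351928710938 12.42113208770752 [ 505.5 -283.9   53. ]
kettle low [301 159] [array([729., 168.,  20.]), array([672., 165., 230.])]  left [282 148] [array([736., 227., 120.]), array([712., 222., 200.])]
```

View pics/t2.png

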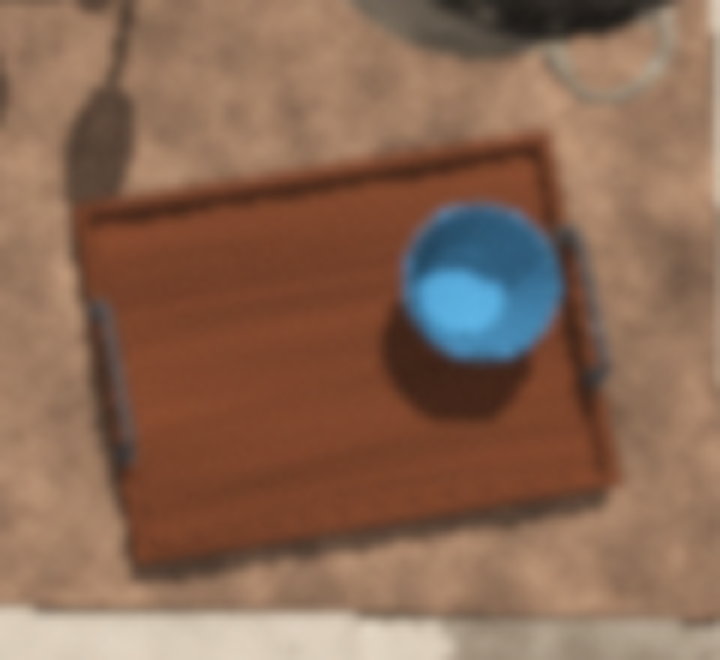

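View pics/s2.png

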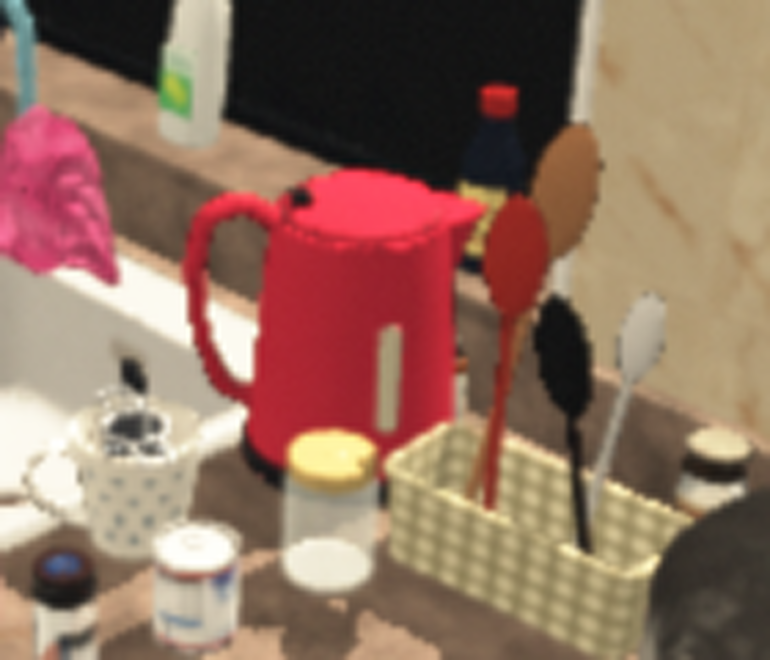

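```bash
python3 - <<'E'
from h import *
d,c=shot("top","t3.png",(270,85,370,220),6)
d2,c2=shot("scene")
def T(a,b):
    P=tri([ray(d,*a),ray(d2,*b)]); return P.round(0), (proj(d,P)-a).round(1),(proj(d2,P)-b).round(1)
print("grip",T((301,190.5),(305+133/5.5,130+375/5.5)))
E
```

```text
grip (array([598., 163., 139.]), array([ 0.3, -0.4]), array([-0.4,  0.1]))
```

View pics/t3.png

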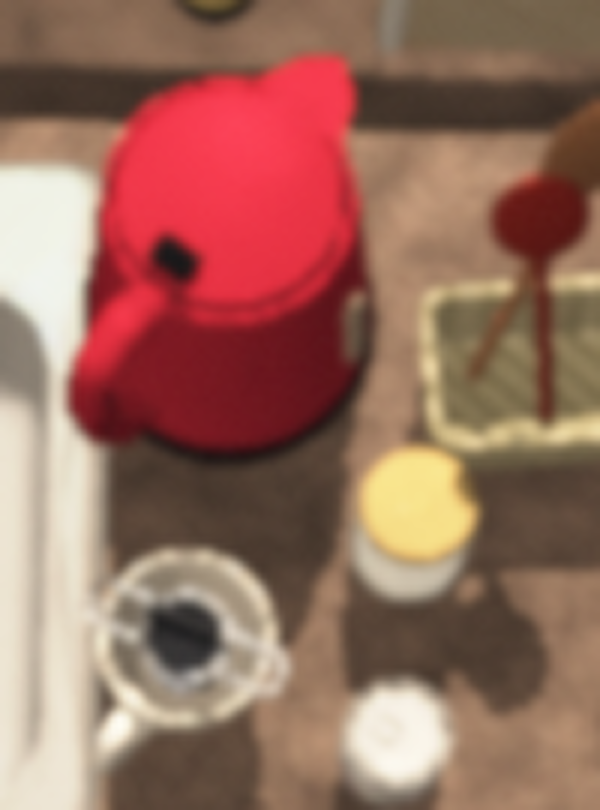

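```bash
python3 - <<'E'
from h import *
d,_=shot("top");d2,_=shot("scene")
f=lambda x,y:(270+x/6,85+y/6)
a=onz(d,*f(93,610),95);b=onz(d,*f(287,674),95);print(a,b,np.linalg.norm(a-b),np.degrees(np.arctan2(*(a-b)[[1,0]])),(a+b)/2)
print("grip z136",onz(d,*f(184,633),143))
print("rim",onz(d,*f(189,637),93))
for n,a,b in [("lid",(307.5,117.5),(371,167)),("handle out",(282.5,151),(340,180))]:
    P=tri([ray(d,*a),ray(d2,*b)]);print(n,P.round(0),proj(d,P)-a)
print("kettle base front",onz(d,308.3,160,15))
for n,p,z in [("jar",(417,503),98),("tin",(398,730),72)]: print(n,onz(d,*f(*p),z))
E
```

```text
[617.38004484 213.39250115  95.        ] [585.54140667 110.89700088  95.        ] 107.32672759507277 72.74340308517768 [601.46072575 162.14475102  95.        ]
grip z136 [596.29830983 164.65758299 143.        ]
rim [604.51598744 162.70722853  93.        ]
lid [806. 148. 211.] [ 0.20319661 -0.24617563]
handle out [714. 224. 156.] [-0.4614203   0.61727125]
kettle base front [727.35299498 143.49126805  15.        ]
jar [678.51385922  43.96366674  98.        ]
tin [561.09237884  50.95303494  72.        ]
```

```bash
python3 -m handwheel '{"claw":[0.094,0.094,0.094,0.094,0.094,0.094,0.094,0.094,0.094,0.094],"dp":[[0,0,0],[0,0,0],[0,0,0],[0,0,0],[0,0,0],[0,0,0],[0,0,0],[0,0,0],[0,0,0],[0,0,0]],"turn":[7.8,7.8,7.8,7.8,7.8,7.8,7.8,7.8,7.8,7.8]}'; cat >> h.py <<'E'
def goto(P,yaw=None):
    o,m=state(); print("need tool dp mm",(m.T@(np.array(P)-o["ee_pos"])).round(1)); y=np.degrees(np.arctan2(m[1,1],m[0,1])); print("yaw",y.round(1), "turn",None if yaw is None else round(y-yaw,1))
E
python3 -c "
from h import *
goto([413.5,351,150],-6)"
```

```text
time_s: 1.55
ee_pos: [165.9, 550.6, 183.9]
eef_rot: [0.755, 0.656, 0.0, -0.0]
wrist_force: [-0.3, 0.3, -0.6]
width: 93.7
t 1.55 p [165.9 550.6 183.9] w 93.7 F [-0.3  0.3 -0.6] 
x [0.139 0.99  0.001] y [ 0.99  -0.139  0.   ] z [ 0.     0.001 -1.   ] q [1.16 0.28 1.5  0.   1.36 1.3 ]
need tool dp mm [-163.3  272.9   33.8]
yaw -8.0 turn -2.0
```

```bash
python3 -m handwheel '{"claw":[0.094,0.094,0.094,0.094,0.094,0.094,0.094,0.094,0.094,0.094],"dp":[[-0.018,0.030,0.003],[-0.018,0.030,0.003],[-0.018,0.030,0.003],[-0.018,0.030,0.003],[-0.018,0.030,0.003],[-0.018,0.030,0.003],[-0.018,0.030,0.003],[-0.018,0.030,0.003],[-0.018,0.030,0.003],[0,0,0]],"turn":[0,0,0,0,0,0,0,0,0,0]}'; 
python3 -c "
from h import *
goto([413.5,351,150],-6)
shot('wrist','w1.png')"
```

```text
time_s: 2.55
ee_pos: [419.7, 347.5, 156.2]
eef_rot: [0.754, 0.657, 0.003, -0.001]
wrist_force: [-1.0, 1.1, 0.6]
width: 93.9
t 2.55 p [419.7 347.5 156.2] w 93.9 F [-1.   1.1  0.6] 
x [0.137 0.991 0.005] y [ 0.991 -0.137  0.003] z [ 0.003  0.005 -1.   ] q [0.56 0.24 1.62 0.   1.27 0.7 ]
need tool dp mm [ 2.6 -6.7  6.2]
yaw -7.9 turn -1.9
```

View pics/w1.png

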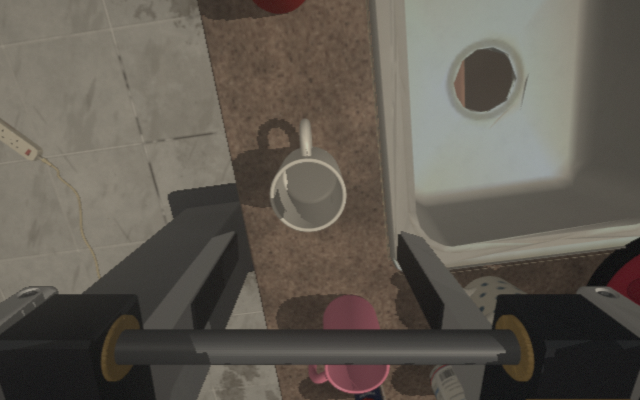

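```bash
python3 -c "
from h import *
d,c=shot('wrist')
print(d['position'],onz(d,308.5,194.5,85).round(1),onz(d,271.5,194.5,85),onz(d,346,194.5,85),'handle',onz(d,305.5,140,60).round(1))
o,m=state(); print(proj(d,o['ee_pos']),proj(d,[411,352,85]))"
```

```text
[429.522864   429.29921273 359.65608206] [411.8 354.5  85. ] [380.15825976 358.86486084  85.        ] [443.88053262 350.12415906  85.        ] handle [414.8 398.4  60. ]
t 2.65 p [416.9 349.6 156.6] w 93.8 F [-0.5 -0.2  0.2] 
x [0.135 0.991 0.006] y [ 0.991 -0.135  0.   ] z [ 0.001  0.006 -1.   ] q [0.57 0.24 1.62 0.01 1.27 0.7 ]
[314.49473455 229.76629972] [307.99648214 197.40494288]
```

```bash
python3 -m handwheel '{"claw":[0.094,0.094,0.094,0.094,0.094,0.094,0.094,0.094,0.094,0.094],"dp":[[0.002,-0.005,0.010],[0,0,0.010],[0,0,0.010],[0,0,0.010],[0,0,0.010],[0,0,0],[0,0,0],[0,0,0],[0,0,0],[0,0,0]],"turn":[-2,0,0,0,0,0,0,0,0,0]}'; 
python3 -c "
from h import *
goto([412.3,352.5,32],-6)"
```

```text
time_s: 3.65
ee_pos: [407.1, 356.3, 102.0]
eef_rot: [0.738, 0.674, 0.002, -0.003]
wrist_force: [0.2, -0.1, 0.6]
width: 94.2
t 3.65 p [407.1 356.3 102. ] w 94.2 F [ 0.2 -0.1  0.6] 
x [0.09  0.996 0.007] y [ 0.996 -0.09  -0.002] z [-0.001  0.007 -1.   ] q [0.59 0.28 1.71 0.01 1.15 0.67]
need tool dp mm [-3.8  5.6 70. ]
yaw -5.2 turn 0.8
```

```bash
python3 -m handwheel '{"claw":[0.094,0.094,0.094,0.094,0.094,0.094,0.094,0.094,0.094,0.094],"dp":[[-0.004,0.006,0],[0,0,0],[0,0,0.010],[0,0,0.010],[0,0,0.010],[0,0,0.010],[0,0,0.010],[0,0,0.008],[0,0,0],[0,0,0]],"turn":[0,0,0,0,0,0,0,0,0,0]}'; 
python3 -c "
from h import *
goto([412.3,352.5,32],-6)"
```

```text
time_s: 4.65
ee_pos: [412.8, 351.2, 37.9]
eef_rot: [0.738, 0.674, 0.001, -0.003]
wrist_force: [-0.7, -0.9, -0.4]
width: 93.9
t 4.65 p [412.8 351.2  37.9] w 93.9 F [-0.7 -0.9 -0.4] 
x [0.091 0.996 0.006] y [ 0.996 -0.091 -0.003] z [-0.003  0.006 -1.   ] q [0.57 0.35 1.79 0.01 1.   0.66]
need tool dp mm [ 1.2 -0.6  5.9]
yaw -5.2 turn 0.8
```

Aligned. Closing in steps.

```bash
python3 -m handwheel '{"claw":[0.085,0.080,0.075,0.070,0.066,0.060,0.055,0.050,0.050,0.050],"dp":[[0.001,0,0.004],[0,0,0],[0,0,0],[0,0,0],[0,0,0],[0,0,0],[0,0,0],[0,0,0],[0,0,0],[0,0,0]],"turn":[0,0,0,0,0,0,0,0,0,0]}'; 
python3 -c "
from h import *
state()"
```

```text
time_s: 5.65
ee_pos: [413.0, 352.9, 35.0]
eef_rot: [0.738, 0.674, 0.002, -0.003]
wrist_force: [-0.2, 0.5, -0.5]
width: 65.2
t 5.65 p [413.  352.9  35. ] w 65.2 F [-0.2  0.5 -0.5] 
x [0.091 0.996 0.008] y [ 0.996 -0.091 -0.002] z [-0.002  0.008 -1.   ] q [0.57 0.35 1.8  0.01 0.99 0.66]
```

```bash
python3 -m handwheel '{"claw":[0.05,0.05,0.05,0.05,0.05,0.05,0.05,0.05,0.05,0.05],"dp":[[0,0,-0.006],[0,0,-0.012],[0,0,-0.018],[0,0,-0.022],[0,0,-0.022],[0,0,-0.022],[0,0,-0.022],[0,0,-0.018],[0,0,-0.012],[0,0,-0.006]],"turn":[0,0,0,0,0,0,0,0,0,0]}'; 
python3 -c "
from h import *
goto([467.6,-174,190],4)
shot('scene','s3.png',(180,120,440,320),3)"
```

```text
time_s: 6.65
ee_pos: [412.1, 349.7, 205.1]
eef_rot: [0.739, 0.674, 0.001, -0.003]
wrist_force: [-0.1, 1.2, -3.7]
width: 65.4
t 6.65 p [412.1 349.7 205.1] w 65.4 F [-0.1  1.2 -3.7] 
x [0.091 0.996 0.005] y [ 0.996 -0.091 -0.003] z [-0.002  0.005 -1.   ] q [0.57 0.21 1.54 0.01 1.39 0.66]
need tool dp mm [-516.6  102.8   12.4]
yaw -5.2 turn -9.2
```

View pics/s3.png

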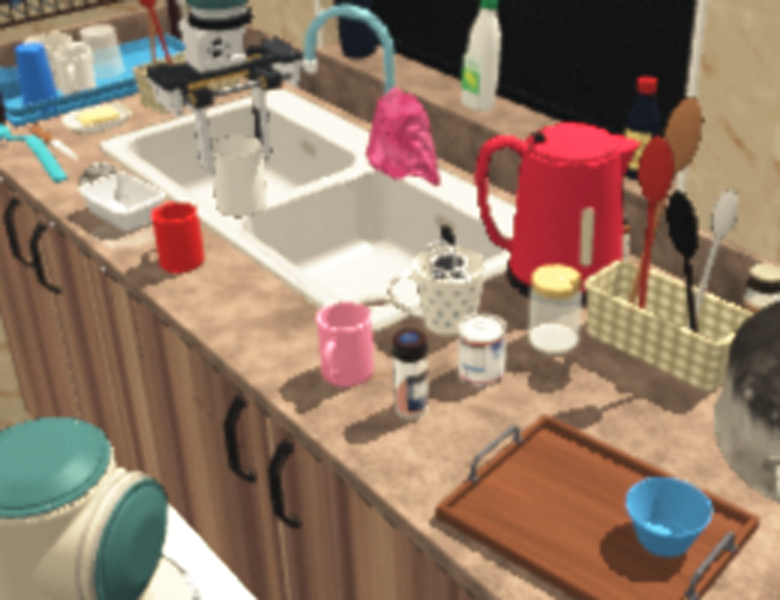

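```bash
python3 -m handwheel '{"claw":[0.05,0.05,0.05,0.05,0.05,0.05,0.05,0.05,0.05,0.05],"dp":[[-0.010,0.002,0],[-0.020,0.004,0],[-0.028,0.005,0],[-0.030,0.006,0],[-0.030,0.006,0],[-0.030,0.006,0],[-0.030,0.006,0],[-0.030,0.006,0],[-0.030,0.006,0],[-0.028,0.006,0]],"turn":[0,0,0,0,0,0,0,0,0,0]}'; python3 -m handwheel '{"claw":[0.05,0.05,0.05,0.05,0.05,0.05,0.05,0.05,0.05,0.05],"dp":[[-0.028,0.006,0],[-0.028,0.006,0],[-0.028,0.006,0],[-0.028,0.006,0],[-0.026,0.005,0],[-0.022,0.004,0],[-0.018,0.003,0],[-0.012,0.002,0],[-0.008,0,0],[0,0,0]],"turn":[0,0,0,0,0,0,0,0,0,0]}';
python3 -c "
from h import *
goto([467.6,-174,60],4)"
```

```text
time_s: 7.7
ee_pos: [434.5, 65.9, 197.1]
eef_rot: [0.736, 0.677, -0.007, -0.005]
wrist_force: [0.7, 0.3, -2.9]
width: 65.3
time_s: 8.7
ee_pos: [444.4, -150.0, 189.4]
eef_rot: [0.739, 0.674, -0.013, -0.011]
wrist_force: [0.3, 0.2, -4.1]
width: 65.2
t 8.7 p [ 444.4 -150.   189.4] w 65.2 F [ 0.3  0.2 -4.1] 
x [ 0.092  0.996 -0.005] y [ 0.995 -0.092 -0.034] z [-0.034 -0.002 -0.999] q [-0.46  0.13  1.68 -0.02  1.36 -0.36]
need tool dp mm [-21.1  29.7 128.5]
yaw -5.3 turn -9.3
```

```bash
python3 -m handwheel '{"claw":[0.05,0.05,0.05,0.05,0.05,0.05,0.05,0.05,0.05,0.05],"dp":[[-0.005,0.008,0],[-0.005,0.008,0],[-0.004,0.006,0],[-0.004,0.006,0],[0,0,0],[0,0,0],[0,0,0],[0,0,0],[0,0,0],[0,0,0]],"turn":[0,0,0,0,-3,-3,-3,0,0,0]}';
python3 -c "
from h import *
goto([467.6,-174,60],4)
d,c=shot('scene','s4.png',(300,180,460,340),5)"
```

```text
time_s: 9.7
ee_pos: [476.4, -170.0, 187.8]
eef_rot: [0.68, 0.733, -0.011, -0.012]
wrist_force: [0.1, -0.1, -4.0]
width: 65.4
t 9.7 p [ 476.4 -170.   187.8] w 65.4 F [ 0.1 -0.1 -4. ] 
x [-0.074  0.997  0.003] y [ 0.997  0.074 -0.033] z [-0.033  0.    -0.999] q [-0.47  0.19  1.61 -0.02  1.37 -0.54]
need tool dp mm [ -3.7  -4.8 128. ]
yaw 4.3 turn 0.3
```

View pics/s4.png

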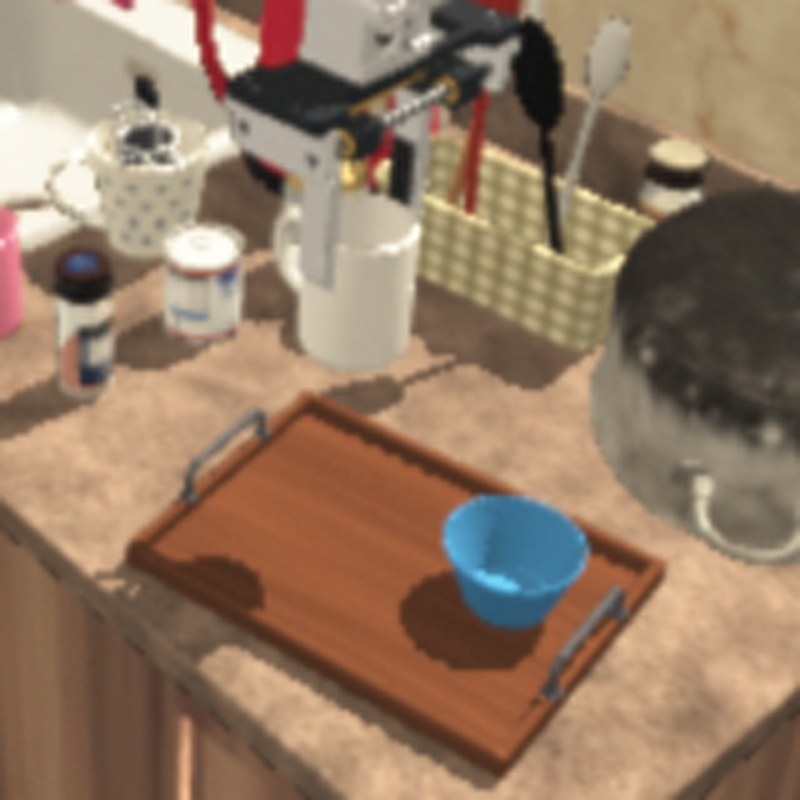

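```bash
python3 -m handwheel '{"claw":[0.05,0.05,0.05,0.05,0.05,0.05,0.05,0.05,0.05,0.05],"dp":[[-0.003,-0.007,0.005],[0,0,0.010],[0,0,0.015],[0,0,0.018],[0,0,0.018],[0,0,0.018],[0,0,0.015],[0,0,0.012],[0,0,0.006],[0,0,0]],"turn":[0,0,0,0,0,0,0,0,0,0]}';
python3 -c "
from h import *
goto([468.5,-174,43],4)"
```

```text
time_s: 10.75
ee_pos: [461.3, -173.4, 62.0]
eef_rot: [0.682, 0.731, -0.012, -0.014]
wrist_force: [-0.0, -0.5, -2.3]
width: 65.2
t 10.75 p [ 461.3 -173.4   62. ] w 65.2 F [-0.  -0.5 -2.3] 
x [-0.07   0.998  0.004] y [ 0.997  0.07  -0.035] z [-0.036  0.002 -0.999] q [-0.49  0.28  1.83 -0.02  1.06 -0.55]
need tool dp mm [-1.2  7.8 18.7]
yaw 4.0 turn 0.0
```

```bash
python3 -m handwheel '{"claw":[0.05,0.05,0.05,0.05,0.05,0.05,0.05,0.05,0.05,0.05],"dp":[[-0.001,0.007,0],[0,0,0],[0,0,0.004],[0,0,0.004],[0,0,0.003],[0,0,0.002],[0,0,0],[0,0,0],[0,0,0],[0,0,0]],"turn":[0,0,0,0,0,0,0,0,0,0]}';
python3 -c "
from h import *
goto([468.5,-174,43],4)
d,c=shot('scene','s5.png',(300,180,460,340),5)
d,c=shot('wrist','w5.png')"
```

```text
time_s: 11.75
ee_pos: [470.3, -174.9, 49.6]
eef_rot: [0.682, 0.731, -0.011, -0.011]
wrist_force: [0.1, -1.0, -3.7]
width: 65.2
t 11.75 p [ 470.3 -174.9   49.6] w 65.2 F [ 0.1 -1.  -3.7] 
x [-0.07   0.998  0.002] y [ 0.997  0.07  -0.031] z [-0.031 -0.001 -1.   ] q [-0.48  0.3   1.84 -0.02  1.03 -0.54]
need tool dp mm [ 1.  -1.5  6.7]
yaw 4.0 turn -0.0
```

View pics/s5.png

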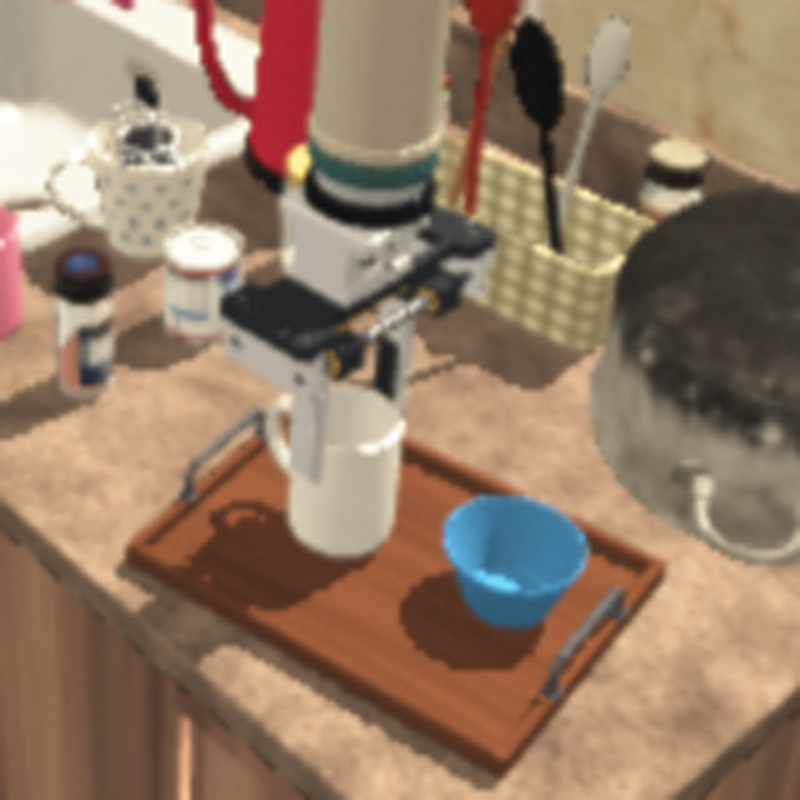

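View pics/w5.png

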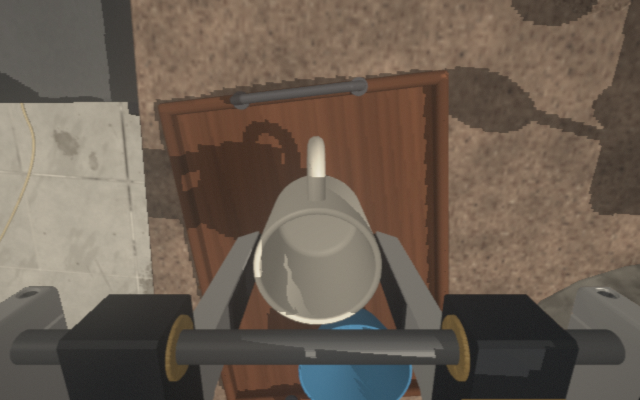

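Mug is over the free half of the tray, clear of the bowl and the lips. I'll lower it gently to contact.

```bash
python3 -m handwheel '{"claw":[0.05,0.05,0.05,0.05,0.05,0.05,0.05,0.05,0.05,0.05],"dp":[[0,0,0.002],[0,0,0.002],[0,0,0.001],[0,0,0],[0,0,0.001],[0,0,0],[0,0,0.001],[0,0,0],[0,0,0],[0,0,0]],"turn":[0,0,0,0,0,0,0,0,0,0]}';
python3 -c "
from h import *
goto([468.5,-174,43],4)"
```

```text
time_s: 12.85
ee_pos: [470.6, -175.5, 43.7]
eef_rot: [0.682, 0.731, -0.011, -0.01]
wrist_force: [-0.0, 0.1, -0.9]
width: 65.0
t 12.85 p [ 470.6 -175.5   43.7] w 65.0 F [-0.   0.1 -0.9] 
x [-0.07   0.998  0.   ] y [ 0.997  0.07  -0.03 ] z [-0.03  -0.002 -1.   ] q [-0.48  0.31  1.85 -0.02  1.02 -0.54]
need tool dp mm [ 1.6 -2.   0.7]
yaw 4.0 turn 0.0
```

```bash
python3 -m handwheel '{"claw":[0.05,0.05,0.05,0.05,0.05,0.05,0.05,0.05,0.05,0.05],"dp":[[0,0,0.001],[0,0,0],[0,0,0.001],[0,0,0],[0,0,0],[0,0,0],[0,0,0],[0,0,0],[0,0,0],[0,0,0]],"turn":[0,0,0,0,0,0,0,0,0,0]}';
python3 -c "
from h import *
goto([468.5,-174,43],4)"
```

```text
time_s: 13.85
ee_pos: [470.7, -175.9, 43.6]
eef_rot: [0.682, 0.731, -0.011, -0.01]
wrist_force: [-1.2, 0.0, 1.5]
width: 65.3
t 13.85 p [ 470.7 -175.9   43.6] w 65.3 F [-1.2  0.   1.5] 
x [-0.07   0.998 -0.001] y [ 0.997  0.07  -0.029] z [-0.029 -0.003 -1.   ] q [-0.48  0.31  1.85 -0.02  1.01 -0.54]
need tool dp mm [ 2.  -2.   0.7]
yaw 4.0 turn 0.0
```

```bash
python3 -m handwheel '{"claw":[0.066,0.067,0.068,0.070,0.072,0.075,0.080,0.085,0.090,0.094],"dp":[[0,0,0],[0,0,0],[0,0,0],[0,0,0],[0,0,0],[0,0,0],[0,0,0],[0,0,0],[0,0,0],[0,0,0]],"turn":[0,0,0,0,0,0,0,0,0,0]}';
python3 -c "
from h import *
goto([470,-175,190],4)
d,c=shot('wrist','w6.png')"
```

```text
time_s: 14.85
ee_pos: [471.9, -176.5, 43.3]
eef_rot: [0.682, 0.731, -0.011, -0.009]
wrist_force: [0.1, 0.5, 0.3]
width: 93.3
t 14.85 p [ 471.9 -176.5   43.3] w 93.3 F [0.1 0.5 0.3] 
x [-0.07   0.998 -0.002] y [ 0.997  0.07  -0.027] z [-0.027 -0.004 -1.   ] q [-0.48  0.31  1.85 -0.02  1.01 -0.54]
need tool dp mm [   1.3   -5.8 -146.6]
yaw 4.0 turn 0.0
```

View pics/w6.png

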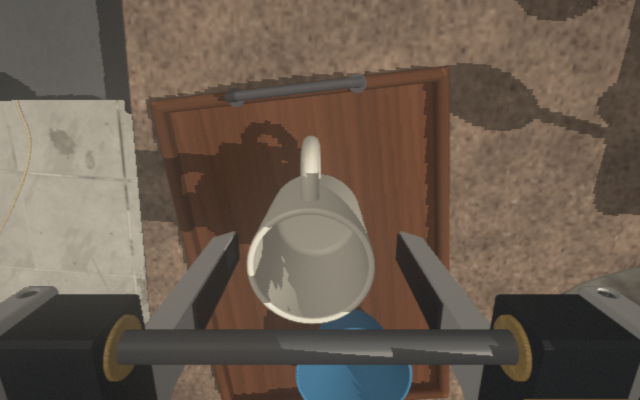

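```bash
python3 -m handwheel '{"claw":[0.094,0.094,0.094,0.094,0.094,0.094,0.094,0.094,0.094,0.094],"dp":[[0,-0.002,-0.005],[0,0,-0.012],[0,0,-0.020],[0,0,-0.025],[0,0,-0.025],[0,0,-0.025],[0,0,-0.022],[0,0,-0.018],[0,0,-0.010],[0,0,0]],"turn":[0,0,0,0,0,0,0,0,0,0]}';
python3 -c "
from h import *
goto([598,164,210],-17)
d,c=shot('wrist','w7.png')
d,c=shot('scene','s7.png',(300,180,460,340),5)"
```

```text
time_s: 15.9
ee_pos: [472.2, -175.4, 213.9]
eef_rot: [0.682, 0.731, -0.011, -0.009]
wrist_force: [-0.2, -0.6, -0.5]
width: 93.8
t 15.9 p [ 472.2 -175.4  213.9] w 93.8 F [-0.2 -0.6 -0.5] 
x [-0.07   0.998 -0.002] y [ 0.997  0.07  -0.029] z [-0.028 -0.004 -1.   ] q [-0.48  0.17  1.58 -0.02  1.42 -0.55]
need tool dp mm [329.8 149.3  -0.9]
yaw 4.0 turn 21.0
```

View pics/w7.png

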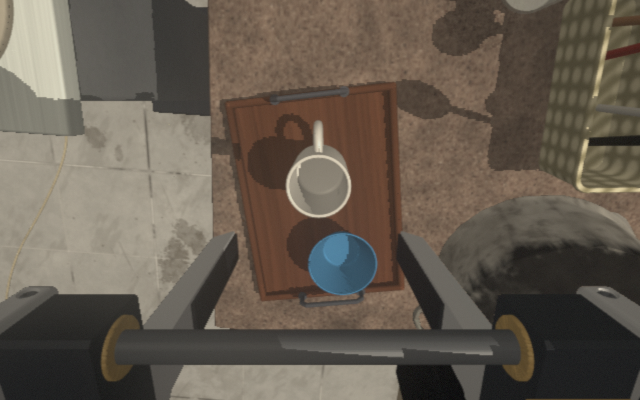

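View pics/s7.png

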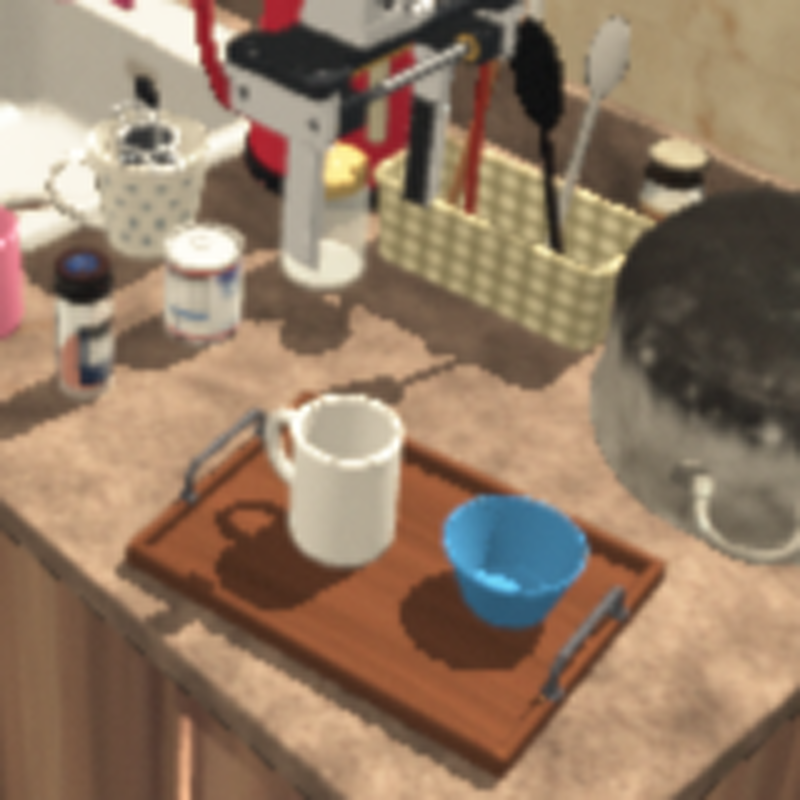

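```bash
python3 -c "
from h import *
d,c=shot('wrist')
d2,c2=shot('scene')
print('wrist rim',onz(d,319,186,93))
print('scene rim',onz(d2,300+347/5,180+431/5,93))
for dd,cc,box in((d,c,(275,145,365,225)),):
    s=cc[box[1]:box[3],box[0]:box[2]]; h=cv2.cvtColor(s,cv2.COLOR_BGR2HSV); m=((h[...,1]<55)&(h[...,2]>185)).astype(np.uint8)
    p=np.argwhere(m)[:,::-1].astype(np.float32); p=p[p[:,1]>8]; 
    e=cv2.fitEllipse(cv2.convexHull(p)) ; print(e)
"
python3 -m handwheel '{"claw":[0.094,0.094,0.094,0.094,0.094,0.094,0.094,0.094,0.094,0.094],"dp":[[0.010,0.005,0],[0.018,0.008,0],[0.018,0.008,0],[0.018,0.008,0],[0.018,0.008,0],[0.018,0.008,0],[0.018,0.008,0],[0.018,0.008,0],[0.018,0.008,0],[0.018,0.008,0]],"turn":[0,0,0,0,0,0,0,0,0,0]}';
python3 -c "
from h import *
goto([598,164,210],-17)"
```

```text
wrist rim [ 469.71127231 -175.3176621    93.        ]
scene rim [ 469.49430969 -178.45377248   93.        ]
((44.53409194946289, 41.76911163330078), (62.417598724365234, 64.33943176269531), 91.74472045898438)
time_s: 17.1
ee_pos: [533.7, 15.4, 199.3]
eef_rot: [0.683, 0.73, -0.015, -0.021]
wrist_force: [0.1, -0.4, 0.0]
width: 94.6
t 17.1 p [533.7  15.4 199.3] w 94.6 F [ 0.1 -0.4  0. ] 
x [-0.066  0.998  0.011] y [ 0.996  0.067 -0.05 ] z [-0.051  0.007 -0.999] q [-0.1   0.24  1.52  0.    1.43 -0.17]
need tool dp mm [144.2  73.5 -12.8]
yaw 3.8 turn 20.8
```

```bash

python3 -m handwheel '{"claw":[0.094,0.094,0.094,0.094,0.094,0.094,0.094,0.094,0.094,0.094],"dp":[[0.012,0,-0.002],[0.012,0,-0.002],[0.012,0,-0.002],[0.012,0,-0.002],[0.012,0,-0.002],[0.012,0,-0.001],[0.012,0,-0.001],[0.012,0,-0.001],[0.010,0,0],[0,0,0]],"turn":[0,0,0,0,0,0,0,0,0,0]}';
python3 -c "
from h import *
goto([598,164,210],-17)"
```

```text
time_s: 18.1
ee_pos: [524.7, 132.2, 213.1]
eef_rot: [0.682, 0.731, -0.016, -0.023]
wrist_force: [0.8, -0.1, -0.5]
width: 94.1
t 18.1 p [524.7 132.2 213.1] w 94.1 F [ 0.8 -0.1 -0.5] 
x [-0.069  0.998  0.012] y [ 0.996  0.069 -0.054] z [-0.055  0.009 -0.998] q [0.11 0.24 1.48 0.01 1.47 0.04]
need tool dp mm [26.6 75.4 -0.7]
yaw 4.0 turn 21.0
```

```bash

python3 -m handwheel '{"claw":[0.094,0.094,0.094,0.094,0.094,0.094,0.094,0.094,0.094,0.094],"dp":[[0.006,0.008,0],[0.006,0.008,0],[0.005,0.008,0],[0.004,0.008,0],[0,0.004,0],[0,0,0],[0,0,0],[0,0,0],[0,0,0],[0,0,0]],"turn":[0,0,0,0,4,4,4,4,4,0]}';
python3 -c "
from h import *
goto([598,164,210],-17)
shot('wrist','w8.png')"
```

```text
time_s: 19.1
ee_pos: [567.3, 157.4, 208.7]
eef_rot: [0.803, 0.595, -0.02, -0.019]
wrist_force: [-0.1, -0.5, 0.6]
width: 93.4
t 19.1 p [567.3 157.4 208.7] w 93.4 F [-0.1 -0.5  0.6] 
x [ 0.292  0.957 -0.009] y [ 0.955 -0.292 -0.055] z [-0.056  0.007 -0.998] q [0.14 0.32 1.38 0.02 1.49 0.44]
need tool dp mm [15.2 27.3 -2.9]
yaw -17.0 turn 0.0
```

View pics/w8.png

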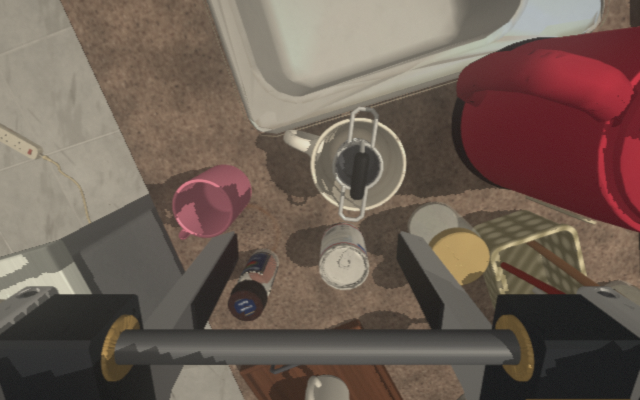

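```bash

python3 -m handwheel '{"claw":[0.094,0.094,0.094,0.094,0.094,0.094,0.094,0.094,0.094,0.094],"dp":[[0,-0.035,-0.002],[0,-0.035,-0.002],[0,-0.035,-0.002],[0,0,0],[0,0.010,0],[0,0.012,0],[0,0.012,0],[0,0.012,0],[0,0.012,0],[0,0.010,0]],"turn":[0,0,0,0,0,0,0,0,0,0]}';
python3 -c "
from h import *
goto([598,164,210],-17)"
```

```text
time_s: 20.15
ee_pos: [541.3, 165.9, 214.1]
eef_rot: [0.802, 0.597, -0.02, -0.019]
wrist_force: [-0.1, -0.0, -0.6]
width: 93.9
t 20.15 p [541.3 165.9 214.1] w 93.9 F [-0.1 -0.  -0.6] 
x [ 0.286  0.958 -0.01 ] y [ 0.957 -0.286 -0.054] z [-0.055  0.006 -0.998] q [0.16 0.28 1.43 0.02 1.49 0.45]
need tool dp mm [14.4 55.   1. ]
yaw -16.7 turn 0.3
```

```bash

python3 -m handwheel '{"claw":[0.094,0.094,0.094,0.094,0.094,0.094,0.094,0.094,0.094,0.094],"dp":[[0.0,-0.04,0],[0,-0.04,0],[0,-0.04,0],[0,-0.04,0],[0,-0.04,0],[0,0,0],[0,0,0],[0,0,0],[0,0,0],[0,0,0]],"turn":[0,0,0,0,0,0,0,0,0,0]}';
python3 -c "
from h import *
goto([598,164,210],-17)"
```

```text
time_s: 21.15
ee_pos: [356.3, 222.5, 221.0]
eef_rot: [0.804, 0.594, -0.021, -0.019]
wrist_force: [0.8, 0.7, -0.1]
width: 94.0
t 21.15 p [356.3 222.5 221. ] w 94.0 F [ 0.8  0.7 -0.1] 
x [ 0.295  0.956 -0.012] y [ 0.954 -0.295 -0.056] z [-0.057  0.005 -0.998] q [0.37 0.05 1.7  0.03 1.45 0.66]
need tool dp mm [ 15.4 248.5  -3.2]
yaw -17.2 turn -0.2
```

```bash

python3 -m handwheel '{"claw":[0.094,0.094,0.094,0.094,0.094,0.094,0.094,0.094,0.094,0.094],"dp":[[0.0,0.020,-0.002],[0.002,0.025,-0.002],[0.002,0.025,-0.002],[0.002,0.025,-0.002],[0.002,0.025,-0.002],[0.002,0.025,-0.002],[0.002,0.025,-0.002],[0.002,0.020,-0.001],[0,0.010,0],[0,0,0]],"turn":[0,0,0,0,0,0,0,0,0,0]}';
python3 -c "
from h import *
goto([598,164,210],-17)"
```

```text
time_s: 22.15
ee_pos: [577.2, 165.2, 220.0]
eef_rot: [0.807, 0.59, -0.021, -0.017]
wrist_force: [-0.0, -0.5, 0.7]
width: 94.2
t 22.15 p [577.2 165.2 220. ] w 94.2 F [-0.  -0.5  0.7] 
x [ 0.302  0.953 -0.015] y [ 0.952 -0.302 -0.052] z [-0.054  0.002 -0.999] q [0.16 0.33 1.34 0.01 1.53 0.46]
need tool dp mm [ 5.2 20.6  8.8]
yaw -17.6 turn -0.6
```

```bash

python3 -m handwheel '{"claw":[0.06,0.03,0.02,0.01,0,0,0,0,0,0],"dp":[[0.011,-0.021,0],[0.011,-0.021,0],[0.011,-0.021,0],[0.011,-0.021,0],[0.011,-0.021,0.005],[0.011,-0.021,0.01],[0.011,-0.021,0.02],[0.011,-0.021,0.02],[0.008,-0.014,0.02],[0,0,0.01]],"turn":[0,0,0,0,0,0,0,0,0,0]}';
python3 -c "
from h import *
goto([412,330,0],-17)
shot('wrist','w9.png')"
```

```text
time_s: 23.15
ee_pos: [420.1, 314.4, 141.9]
eef_rot: [0.807, 0.59, -0.021, -0.017]
wrist_force: [0.0, 0.7, 0.6]
width: 17.5
t 23.15 p [420.1 314.4 141.9] w 17.5 F [0.  0.7 0.6] 
x [ 0.303  0.953 -0.014] y [ 0.951 -0.304 -0.053] z [-0.055  0.003 -0.998] q [0.49 0.25 1.64 0.03 1.29 0.79]
need tool dp mm [ 14.4  -4.9 142.2]
yaw -17.7 turn -0.7
```

View pics/w9.png

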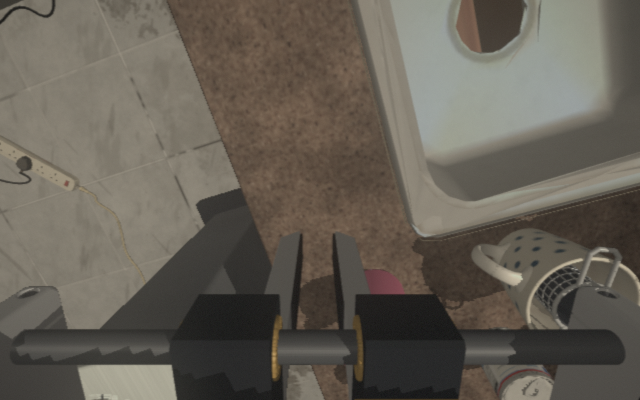

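```bash

python3 -m handwheel '{"claw":[0,0,0,0,0,0,0,0,0,0],"dp":[[0.010,0,0.015],[0.004,-0.002,0.022],[0,0,0.022],[0,0,0.022],[0,0,0.020],[0,0,0.014],[0,0,0.007],[0,0,0.003],[0,0,0.003],[0,0,0.003]],"turn":[0,0,0,0,0,0,0,0,0,0]}';
python3 -c "
from h import *
goto([412,330,0],-17)"
```

```text
time_s: 24.2
ee_pos: [428.7, 324.7, 12.3]
eef_rot: [0.808, 0.588, -0.015, -0.014]
wrist_force: [0.7, 0.3, 0.8]
width: 0.5
t 24.2 p [428.7 324.7  12.3] w 0.5 F [0.7 0.3 0.8] 
x [ 0.308  0.951 -0.007] y [ 0.951 -0.308 -0.039] z [-0.04   0.005 -0.999] q [0.5  0.39 1.81 0.03 0.98 0.8 ]
need tool dp mm [  0.  -17.1  13. ]
yaw -17.9 turn -0.9
```

```bash

python3 -m handwheel '{"claw":[0,0,0,0,0,0,0,0,0,0],"dp":[[0,0,0.006],[0,0,0.004],[0,0,0.003],[0,0,0.003],[0,0,0.003],[0,0,0.003],[0,0,0.003],[0,0,0.003],[0,0,0.003],[0,0,0.003]],"turn":[0,0,0,0,0,0,0,0,0,0]}';
python3 -c "
from h import *
goto([412,330,0],-17)"
```

```text
time_s: 25.2
ee_pos: [428.6, 325.7, -21.8]
eef_rot: [0.808, 0.589, -0.013, -0.013]
wrist_force: [-5.3, -4.1, 31.7]
width: 0.5
t 25.2 p [428.6 325.7 -21.8] w 0.5 F [-5.3 -4.1 31.7] 
x [ 0.307  0.952 -0.005] y [ 0.951 -0.307 -0.037] z [-0.037  0.006 -0.999] q [0.5  0.43 1.85 0.03 0.89 0.8 ]
need tool dp mm [ -1.1 -17.9 -21.2]
yaw -17.9 turn -0.9
```

```bash

python3 -m handwheel '{"claw":[0,0,0,0,0,0.02,0.04,0.06,0.08,0.094],"dp":[[0,0,-0.01],[0,0,-0.012],[0,0,-0.020],[0,0,-0.025],[0,0,-0.03],[0,0,-0.03],[0,0,-0.03],[0,0,-0.03],[0,0,-0.03],[0,0,-0.02]],"turn":[0,0,0,0,0,0,0,0,0,0]}';
python3 -c "
from h import *
goto([600,164,210],-17)"
```

```text
time_s: 26.2
ee_pos: [435.7, 323.0, 226.1]
eef_rot: [0.808, 0.588, -0.014, -0.014]
wrist_force: [0.2, 0.0, 0.0]
width: 37.0
t 26.2 p [435.7 323.  226.1] w 37.0 F [0.2 0.  0. ] 
x [ 0.307  0.952 -0.007] y [ 0.951 -0.307 -0.039] z [-0.039  0.005 -0.999] q [0.49 0.22 1.47 0.02 1.48 0.8 ]
need tool dp mm [-100.7  205.7    8.9]
yaw -17.9 turn -0.9
```

```bash

python3 -m handwheel '{"claw":[0.094,0.094,0.094,0.094,0.094,0.094,0.094,0.094,0.094,0.094],"dp":[[-0.008,0.015,0],[-0.011,0.022,0],[-0.011,0.022,0],[-0.011,0.022,0],[-0.011,0.022,0],[-0.011,0.022,0],[-0.011,0.022,0],[-0.010,0.018,0],[-0.005,0.008,0],[0,0,0]],"turn":[0,0,0,0,0,0,0,0,0,0]}';
python3 -c "
from h import *
goto([600,164,210],-17)
shot('wrist','w10.png',(260,60,480,280),3)"
```

```text
time_s: 27.2
ee_pos: [580.2, 170.1, 214.7]
eef_rot: [0.809, 0.588, -0.017, -0.013]
wrist_force: [-0.4, 0.5, 0.3]
width: 93.6
t 27.2 p [580.2 170.1 214.7] w 93.6 F [-0.4  0.5  0.3] 
x [ 0.308  0.951 -0.012] y [ 0.95  -0.309 -0.04 ] z [-0.042  0.001 -0.999] q [0.16 0.33 1.35 0.01 1.5  0.48]
need tool dp mm [ 0.4 20.9  3.8]
yaw -18.0 turn -1.0
```

View pics/w10.png

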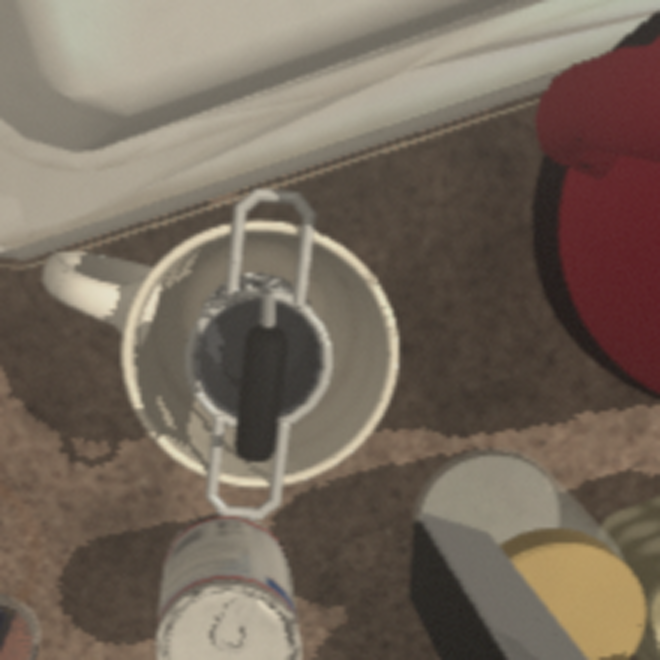

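```bash
python3 -c "
from h import *
d,c=shot('wrist'); g=lambda x,y:(260+x/3,60+y/3)
a=onz(d,*g(266,330),142);b=onz(d,*g(256,457),142);print('grip',a,b,(a+b)/2,np.linalg.norm(a-b),np.degrees(np.arctan2(*(a-b)[[1,0]])))
a=onz(d,*g(277,192),95);b=onz(d,*g(238,516),95);print('wings',a,b,(a+b)/2,np.linalg.norm(a-b),np.degrees(np.arctan2(*(a-b)[[1,0]])))
print('basket',onz(d,*g(262,356),94)); print('mug rim',onz(d,*g(260,354),93))
goto([600,164,150])"
```

```text
grip [610.30294043 187.19186346 142.        ] [596.84194216 151.64751292 142.        ] [603.5724413  169.41968819 142.        ] 38.007885091808916 69.25782590041973
wings [625.49098022 218.33293982  95.        ] [581.6560125  115.83224377  95.        ] [603.57349636 167.0825918   95.        ] 111.48047849577291 66.84576859397147
basket [605.87707538 168.30229609  94.        ]
mug rim [605.40938086 168.91079879  93.        ]
t 27.3 p [579.2 171.5 215.1] w 93.9 F [-0.6 -0.4  0.8] 
x [ 0.307  0.952 -0.011] y [ 0.951 -0.307 -0.04 ] z [-0.042  0.002 -0.999] q [0.17 0.33 1.35 0.01 1.5  0.48]
need tool dp mm [-0.  24.7 64.2]
yaw -17.9 turn None
```

```bash

python3 -m handwheel '{"claw":[0.094,0.094,0.094,0.094,0.094,0.094,0.094,0.094,0.094,0.094],"dp":[[-0.002,0.010,0.005],[-0.001,0.009,0.010],[0,0.006,0.010],[0,0,0.010],[0,0,0.010],[0,0,0.005],[0,0,0],[0,0,0],[0,0,0],[0,0,0]],"turn":[0,0,0,0,0,0,3.5,0,0,0]}';
python3 -c "
from h import *
goto([602,167.5,117],-21.5)
shot('wrist','w11.png',(200,140,440,320),3)"
```

```text
time_s: 28.3
ee_pos: [597.9, 163.6, 157.8]
eef_rot: [0.824, 0.566, -0.018, -0.014]
wrist_force: [0.6, -0.5, -0.1]
width: 94.0
t 28.3 p [597.9 163.6 157.8] w 94.0 F [ 0.6 -0.5 -0.1] 
x [ 0.359  0.933 -0.014] y [ 0.932 -0.359 -0.044] z [-0.046  0.002 -0.999] q [0.15 0.38 1.41 0.01 1.4  0.51]
need tool dp mm [ 5.7  4.2 40.6]
yaw -21.1 turn 0.4
```

View pics/w11.png

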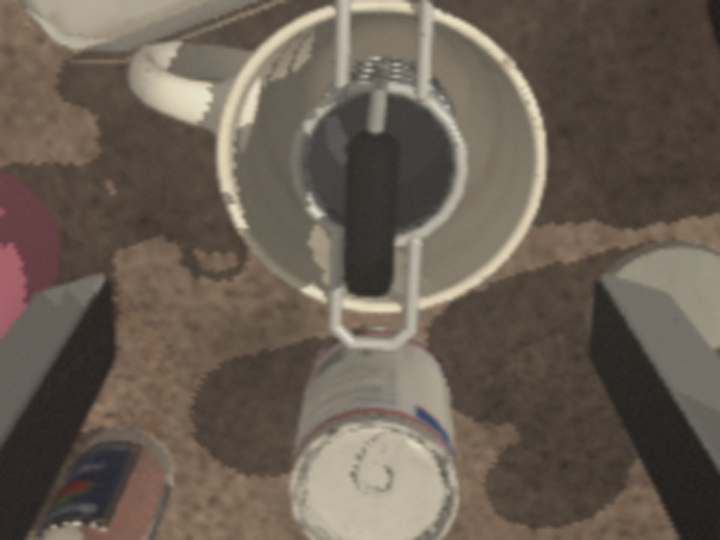

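```bash
python3 -c "
from h import *
d,c=shot('wrist'); g=lambda x,y:(200+x/3,140+y/3)
a=onz(d,*g(372,135),142);b=onz(d,*g(369,295),142);print('grip',a,b,(a+b)/2,np.linalg.norm(a-b),np.degrees(np.arctan2(*(a-b)[[1,0]])))
print('basket',onz(d,*g(383,165),94)); print('mug rim',onz(d,*g(382,154),93))
o,m=state(); print('tcp px',proj(d,o['ee_pos']), 'tips',[proj(d,o['ee_pos']+s*47*m[:,1]) for s in(-1,1)])
G=(a+b)/2; G[2]=136; T=G+19*m[:,2]; goto(T)"
```

```text
grip [611.77656918 187.24448346 142.        ] [597.11051306 150.51225534 142.        ] [604.44354112 168.8783694  142.        ] 39.55186196523922 68.23468413366948
basket [605.91345287 166.37286137  94.        ]
mug rim [606.65969391 169.20074468  93.        ]
t 28.4 p [598.  163.5 157.9] w 93.7 F [ 0.2  0.3 -0.1] 
x [ 0.359  0.933 -0.014] y [ 0.932 -0.36  -0.044] z [-0.046  0.002 -0.999] q [0.15 0.38 1.41 0.01 1.4  0.51]
tcp px [316.64159128 230.84581171] tips [array([245.40333541, 230.79587764]), array([387.89885206, 230.8957591 ])]
t 28.4 p [598.  163.5 157.9] w 93.7 F [ 0.2  0.3 -0.1] 
x [ 0.359  0.933 -0.014] y [ 0.932 -0.36  -0.044] z [-0.046  0.002 -0.999] q [0.15 0.38 1.41 0.01 1.4  0.51]
need tool dp mm [ 7.6  5.  40.6]
yaw -21.1 turn None
```

```bash

python3 -m handwheel '{"claw":[0.094,0.094,0.094,0.094,0.094,0.094,0.094,0.094,0.094,0.094],"dp":[[0.004,0.003,0],[0.004,0.002,0.006],[0,0,0.008],[0,0,0.008],[0,0,0.008],[0,0,0.008],[0,0,0.003],[0,0,0],[0,0,0],[0,0,0]],"turn":[0,0,0,0,0,0,0,0,0,0]}';
python3 -c "
from h import *
goto([603.6,168.9,117],-21.5)
d,c=shot('wrist','w12.png',(200,140,440,320),3)"
```

```text
time_s: 29.4
ee_pos: [603.8, 169.7, 112.2]
eef_rot: [0.824, 0.566, -0.019, -0.014]
wrist_force: [0.7, -0.0, 0.2]
width: 94.1
t 29.4 p [603.8 169.7 112.2] w 94.1 F [ 0.7 -0.   0.2] 
x [ 0.359  0.933 -0.015] y [ 0.932 -0.359 -0.045] z [-0.047  0.002 -0.999] q [0.16 0.42 1.46 0.01 1.31 0.52]
need tool dp mm [-0.9 -0.1 -4.8]
yaw -21.1 turn 0.4
```

View pics/w12.png

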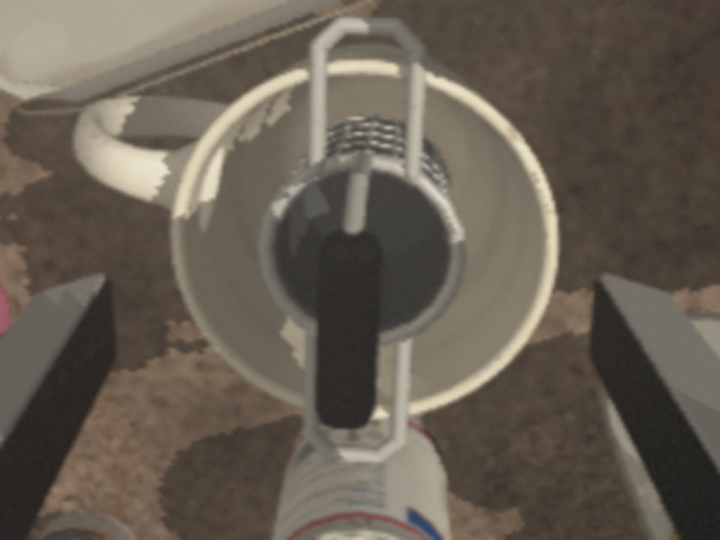

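```bash

python3 -m handwheel '{"claw":[0.085,0.070,0.055,0.040,0.030,0.022,0.016,0.010,0.005,0.0],"dp":[[0,-0.001,-0.004],[0,0,0],[0,0,0],[0,0,0],[0,0,0],[0,0,0],[0,0,0],[0,0,0],[0,0,0],[0,0,0]],"turn":[0,0,0,0,0,0,0,0,0,0]}';
python3 -c "
from h import *
state()"
```

```text
time_s: 30.45
ee_pos: [603.8, 170.2, 117.9]
eef_rot: [0.824, 0.566, -0.018, -0.014]
wrist_force: [-0.2, -0.3, 0.7]
width: 17.6
t 30.45 p [603.8 170.2 117.9] w 17.6 F [-0.2 -0.3  0.7] 
x [ 0.359  0.933 -0.014] y [ 0.932 -0.359 -0.042] z [-0.044  0.003 -0.999] q [0.16 0.42 1.45 0.01 1.31 0.52]
```

```bash

python3 -m handwheel '{"claw":[0,0,0,0,0,0,0,0,0,0],"dp":[[0,0,0],[0,0,0],[0,0,0],[0,0,-0.003],[0,0,-0.006],[0,-0.0004,-0.008],[0,-0.0004,-0.010],[0,-0.0004,-0.010],[0,-0.0004,-0.010],[0,-0.0004,-0.010]],"turn":[0,0,0,0,0,0,0,0,0,0]}';
python3 -c "
from h import *
state()
d,c=shot('scene','s12.png',(280,130,440,290),4)"
```

```text
time_s: 31.45
ee_pos: [603.9, 170.7, 178.8]
eef_rot: [0.824, 0.566, -0.018, -0.014]
wrist_force: [-0.3, 0.6, -0.6]
width: 10.3
t 31.45 p [603.9 170.7 178.8] w 10.3 F [-0.3  0.6 -0.6] 
x [ 0.359  0.933 -0.015] y [ 0.932 -0.359 -0.044] z [-0.046  0.002 -0.999] q [0.16 0.39 1.35 0.01 1.45 0.52]
```

View pics/s12.png

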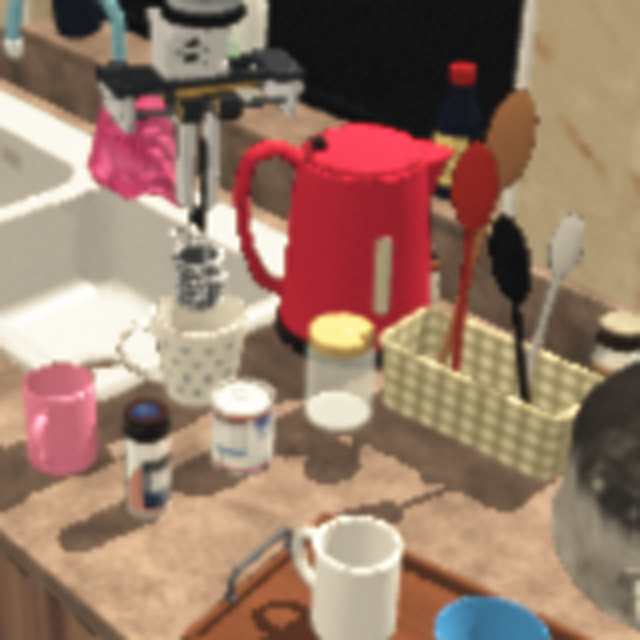

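```bash

python3 -m handwheel '{"claw":[0,0,0,0,0,0,0,0,0,0],"dp":[[0,-0.0004,-0.012],[0,-0.0005,-0.015],[0,-0.0005,-0.015],[0,-0.0005,-0.012],[0,0,-0.008],[0,0,-0.004],[-0.004,0,-0.002],[-0.008,0,0],[-0.012,0,0],[-0.014,0,0]],"turn":[0,0,0,0,0,0,0,0,0,0]}';
python3 -m handwheel '{"claw":[0,0,0,0,0,0,0,0,0,0],"dp":[[-0.015,0,0],[-0.015,0,0],[-0.015,0,0],[-0.015,0,0],[-0.015,0,0],[-0.015,0,0],[-0.015,0,0],[-0.015,0,0],[-0.015,0,0],[-0.015,0,0]],"turn":[0,0,0,0,0,0,0,0,0,0]}';
python3 -c "
from h import *
goto([469.6,-177,200])"
```

```text
time_s: 32.5
ee_pos: [591.1, 134.5, 253.8]
eef_rot: [0.824, 0.567, -0.018, -0.014]
wrist_force: [0.1, 0.7, -1.2]
width: 10.7
time_s: 33.5
ee_pos: [530.8, -20.1, 255.9]
eef_rot: [0.824, 0.566, -0.019, -0.013]
wrist_force: [0.4, 0.1, -1.0]
width: 10.6
t 33.5 p [530.8 -20.1 255.9] w 10.6 F [ 0.4  0.1 -1. ] 
x [ 0.359  0.933 -0.016] y [ 0.932 -0.36  -0.043] z [-0.046  0.001 -0.999] q [-0.16  0.21  1.42 -0.01  1.56  0.2 ]
need tool dp mm [-167.6    1.8   58.5]
yaw -21.1 turn None
```

```bash

python3 -m handwheel '{"claw":[0,0,0,0,0,0,0,0,0,0],"dp":[[-0.015,0,0],[-0.015,0,0],[-0.015,0,0],[-0.015,0,0],[-0.015,0,0],[-0.015,0,0],[-0.015,0,0],[-0.012,0,0],[-0.010,0,0],[-0.006,0,0]],"turn":[0,0,0,0,0,0,0,0,0,0]}';
python3 -m handwheel '{"claw":[0,0,0,0,0,0,0,0,0,0],"dp":[[-0.010,0.001,0],[-0.006,0.001,0],[0,0,0],[0,0,0],[0,0,0],[0,0,0],[0,0,0],[0,0,0],[0,0,0],[0,0,0]],"turn":[0,0,0,0,0,0,0,0,0,0]}';
python3 -c "
from h import *
goto([469.6,-177,200])
shot('wrist','w13.png')
shot('scene','s13.png',(300,130,460,330),3)
shot('top','t13.png',(360,150,480,270),5)
"
```

```text
time_s: 34.5
ee_pos: [477.8, -156.2, 258.3]
eef_rot: [0.825, 0.565, -0.019, -0.013]
wrist_force: [0.1, -0.3, -0.6]
width: 10.7
time_s: 35.5
ee_pos: [474.2, -171.9, 258.3]
eef_rot: [0.824, 0.566, -0.018, -0.014]
wrist_force: [-1.4, 0.0, -0.9]
width: 10.7
t 35.5 p [ 474.2 -171.9  258.3] w 10.7 F [-1.4  0.  -0.9] 
x [ 0.359  0.933 -0.014] y [ 0.932 -0.359 -0.043] z [-0.045  0.002 -0.999] q [-0.47  0.16  1.48 -0.02  1.55 -0.1 ]
need tool dp mm [-5.6  0.  58.5]
yaw -21.1 turn None
```

View pics/w13.png

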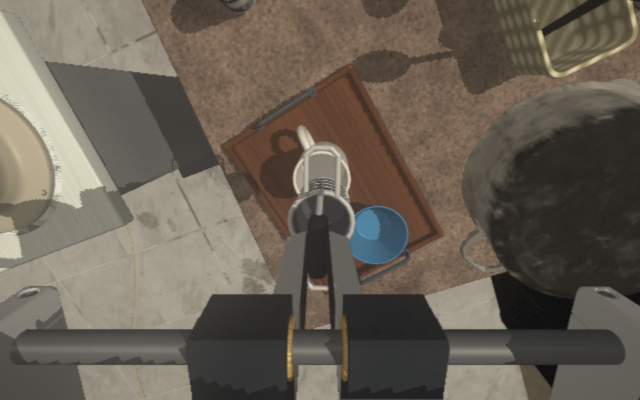

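View pics/s13.png

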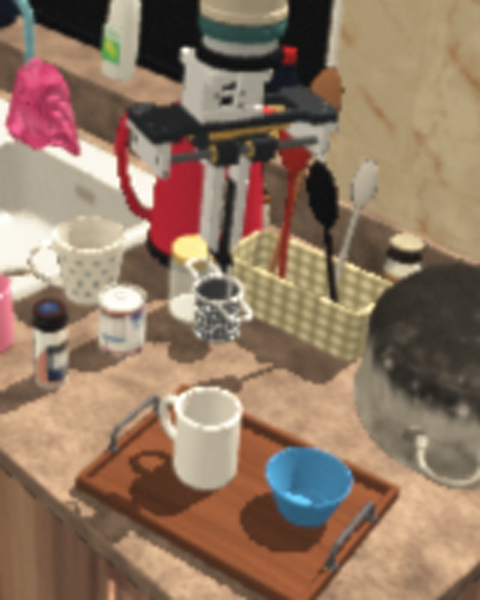

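View pics/t13.png

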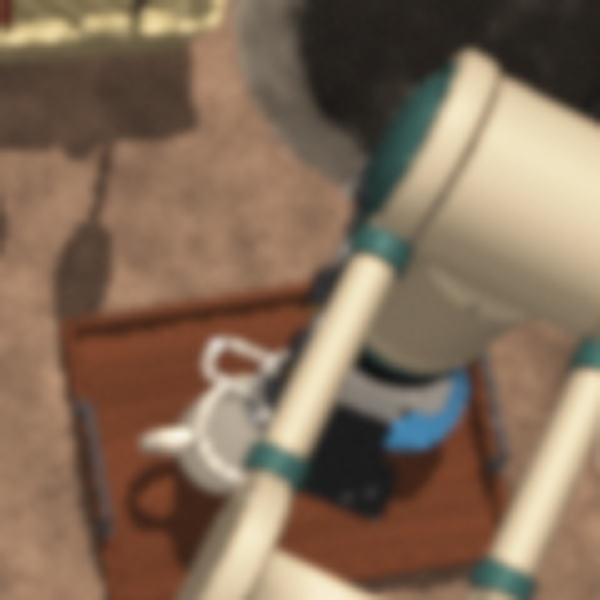

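```bash

python3 -m handwheel '{"claw":[0,0,0,0,0,0,0,0,0,0],"dp":[[-0.004,0,0.003],[0,0,0.006],[0,0.0003,0.009],[0,0.0003,0.009],[0,0.0003,0.009],[0,0.0003,0.009],[0,0,0.006],[0,0,0.004],[0,0,0],[0,0,0]],"turn":[0,0,0,0,0,0,0,0,0,0]}';
python3 - <<'E'
from h import *
goto([472.5,-176.6,180])
d,c=shot('scene','s14.png',(335,195,395,300),8)
dw,cw=shot('wrist','w14.png',(250,90,400,300),4)
o,m=state()
g=o["ee_pos"]-19*m[:,2]
pts={'bottom':g+90*m[:,2],'rimc':g+42*m[:,2],'w+':g+42*m[:,2]+56*m[:,0],'w-':g+42*m[:,2]-56*m[:,0],'mouth':np.array([469.6,-176.5,93])}
for k,P in pts.items():
    a=proj(d,P);b=proj(dw,P);print(k,P.round(1),'scene crop',((a-[335,195])*8).round(0),'wrist crop',((b-[250,90])*4).round(0))
E
```

```text
time_s: 36.65
ee_pos: [470.1, -176.1, 197.0]
eef_rot: [0.824, 0.566, -0.019, -0.015]
wrist_force: [-0.6, -0.4, -1.4]
width: 10.6
t 36.65 p [ 470.1 -176.1  197. ] w 10.6 F [-0.6 -0.4 -1.4] 
x [ 0.359  0.933 -0.014] y [ 0.932 -0.36  -0.046] z [-0.048  0.004 -0.999] q [-0.48  0.19  1.59 -0.02  1.41 -0.11]
need tool dp mm [ 0.6  3.2 16.9]
yaw -21.1 turn None
t 36.75 p [ 470.2 -176.1  197.2] w 10.9 F [ 0.1 -0.  -1.7] 
x [ 0.359  0.933 -0.014] y [ 0.932 -0.36  -0.046] z [-0.047  0.003 -0.999] q [-0.48  0.19  1.59 -0.02  1.41 -0.11]
bottom [ 466.8 -175.9  126.3] scene crop [270. 501.] wrist crop [267. 439.]
rimc [ 469.1 -176.   174.2] scene crop [281. 396.] wrist crop [267. 516.]
w+ [ 489.2 -123.8  173.5] scene crop [219. 315.] wrist crop [267. 205.]
w- [ 448.9 -228.3  175. ] scene crop [349. 483.] wrist crop [267. 788.]
mouth [ 469.6 -176.5   93. ] scene crop [272. 567.] wrist crop [286. 396.]
```

View pics/s14.png

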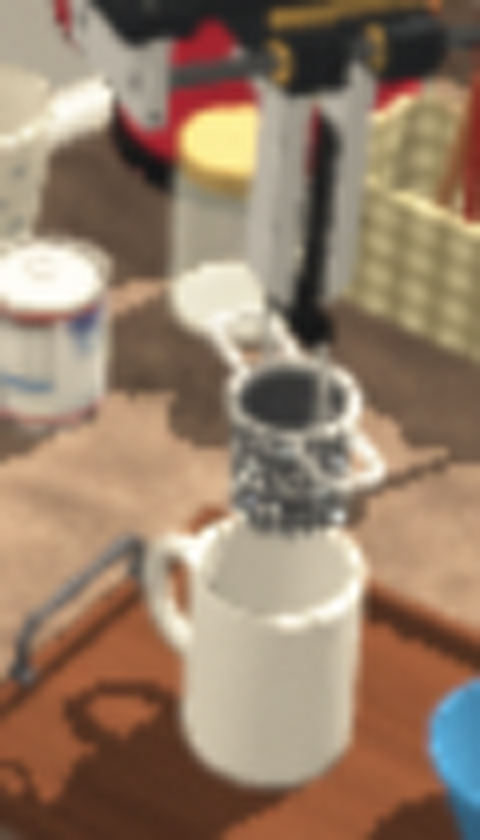

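View pics/w14.png

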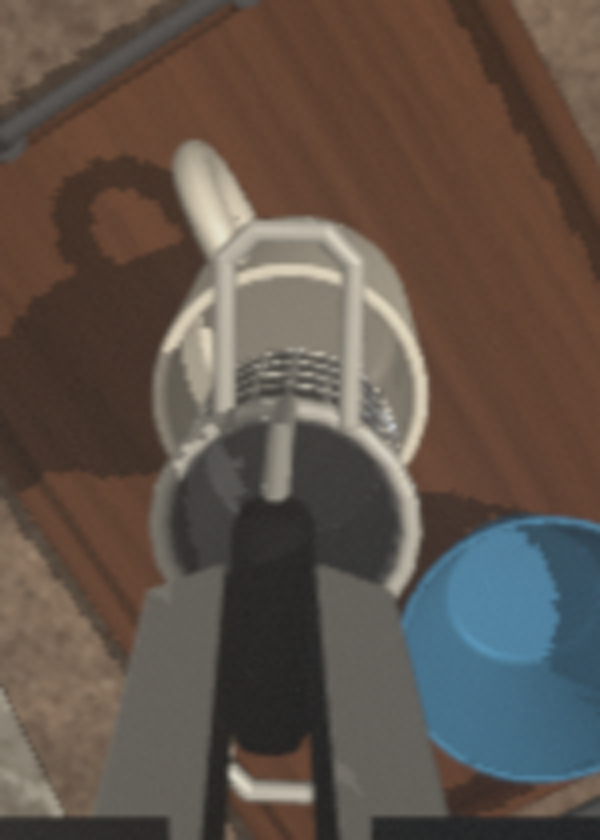

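```bash
python3 - <<'E'
from h import *
d,c=shot('scene');dw,cw=shot('wrist')
gs=lambda x,y:(335+x/8,195+y/8); gw=lambda x,y:(250+x/4,90+y/4)
print('basket rim wrist',onz(dw,*gw(286,515),173),onz(dw,*gw(152,515),173),onz(dw,*gw(420,515),173))
print('wing+ wrist',onz(dw,*gw(289,222),173))
print('basket rim scene',onz(d,*gs(296,398),173),'mouth scene',onz(d,*gs(279,572),93))
print('mouth wrist',onz(dw,*gw(291,398),93),onz(dw,*gw(155,398),93),onz(dw,*gw(428,398),93),'top edge',onz(dw,*gw(289,264),93))
bt=[onz(dw,*gw(x,y),125) for x,y in((292,350),(240,400),(395,430))];print('bottom arc pts',np.round(bt,1))
print('wings scene',onz(d,*gs(245,320),173),onz(d,*gs(372,472),173))
E
```

```text
basket rim wrist [ 472.28673571 -177.73527547  173.        ] [ 449.1776634  -169.28531096  173.        ] [ 495.16685179 -186.10152083  173.        ]
wing+ wrist [ 491.78683438 -128.01217586  173.        ]
basket rim scene [ 473.53849469 -179.45612233  173.        ] mouth scene [ 469.57406553 -180.38293676   93.        ]
mouth wrist [ 470.750352   -177.67638096   93.        ] [ 439.91505494 -166.24320413   93.        ] [ 501.50748516 -189.08057601   93.        ] top edge [ 481.84750512 -147.14900494   93.        ]
bottom arc pts [[ 478.8 -159.7  125. ]
 [ 464.4 -166.1  125. ]
 [ 493.4 -184.1  125. ]]
wings scene [ 495.03301646 -132.01761923  173.        ] [ 462.04198444 -227.59036926  173.        ]
```

```bash

python3 -m handwheel '{"claw":[0,0,0,0,0,0,0,0,0,0],"dp":[[0,0,0.003],[0,0,0.004],[0,0,0.004],[0,0,0.003],[0,0,0.001],[0,0,0],[0,0,0],[0,0,0],[0,0,0],[0,0,0]],"turn":[0,0,0,0,0,0,0,0,0,0]}';
python3 - <<'E'
from h import *
state()
d,c=shot('scene','s15.png',(335,195,395,300),8)
dw,cw=shot('wrist','w15.png',(250,90,400,300),4)
E
```

```text
time_s: 37.85
ee_pos: [469.9, -176.3, 181.6]
eef_rot: [0.824, 0.566, -0.018, -0.014]
wrist_force: [0.6, 0.1, -0.8]
width: 10.6
t 37.85 p [ 469.9 -176.3  181.6] w 10.6 F [ 0.6  0.1 -0.8] 
x [ 0.359  0.933 -0.014] y [ 0.932 -0.36  -0.044] z [-0.046  0.003 -0.999] q [-0.48  0.19  1.62 -0.02  1.37 -0.11]
```

View pics/s15.png

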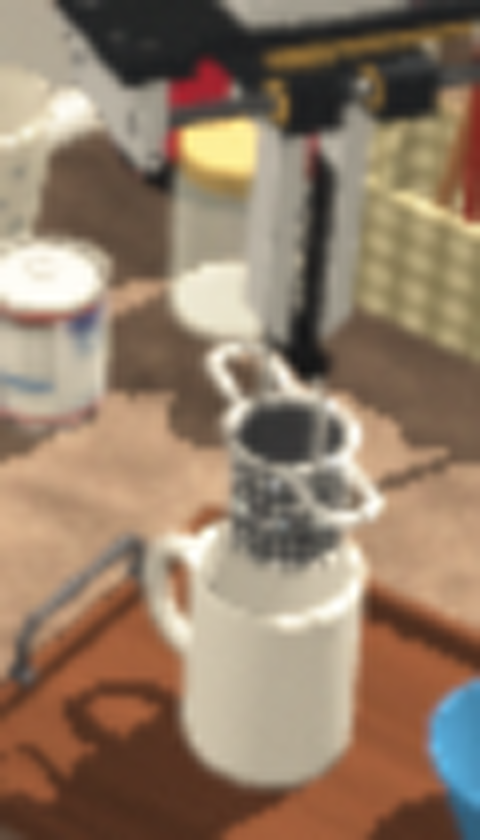

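View pics/w15.png

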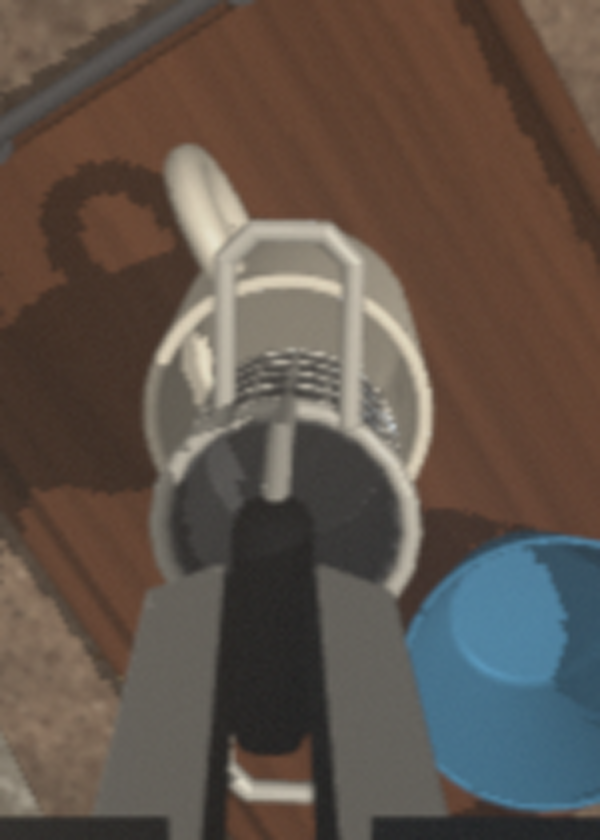

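```bash
python3 - <<'E'
from h import *
d,c=shot('scene');dw,cw=shot('wrist')
gs=lambda x,y:(335+x/8,195+y/8); gw=lambda x,y:(250+x/4,90+y/4)
f=lambda P:((proj(d,P)-[335,195])*8).round(0)
t=np.array([-.747,-.665,0])
B=np.array([470.5,-179,109.5]); M=np.array([470,-178.5,93])
print('pred bottom front',f(B+22*t),'basket rim front/back',f(B+[0,0,48]+22*t),f(B+[0,0,48]-22*t))
print('mouth front',f(M+33*t),'back',f(M-33*t),'left/right',f(M+33*np.array([-.665,.747,0])),f(M-33*np.array([-.665,.747,0])))
print('basket L/R',f(B+[0,0,48]+22*np.array([-.665,.747,0])),f(B+[0,0,48]-22*np.array([-.665,.747,0])))
print('wrist mouth',onz(dw,*gw(289,400),93),'top edge',onz(dw,*gw(291,276),93)-33*np.array([.359,.933,0]),'bottom',onz(dw,*gw(292,350),109.5)-22*np.array([.359,.933,0]),'rim',onz(dw,*gw(286,515),157.5),'wing',onz(dw,*gw(289,222),157.5)-56*np.array([.359,.933,0]))
E
```

```text
pred bottom front [278. 573.] basket rim front/back [285. 471.] [289. 399.]
mouth front [272. 626.] back [280. 515.] left/right [190. 562.] [363. 577.]
basket L/R [228. 430.] [347. 439.]
wrist mouth [ 471.85866614 -174.12768581   93.        ] top edge [ 470.59556327 -178.34033762   93.        ] bottom [ 470.62626705 -180.30852577  109.5       ] rim [ 471.93573818 -177.78940505  157.5       ] wing [ 471.31061745 -180.36777082  157.5       ]
```

```bash

python3 -m handwheel '{"claw":[0,0,0,0,0,0,0,0,0,0],"dp":[[0.001,0,0.001],[0,0,0.001],[0,0,0],[0,0,0],[0,0,0],[0,0,0],[0,0,0],[0,0,0],[0,0,0],[0,0,0]],"turn":[0,0,0,0,0,0,0,0,0,0]}';
python3 - <<'E'
from h import *
state()
d,c=shot('scene','s16.png',(240,150,440,330),4)
dw,cw=shot('wrist','w16.png',(250,90,400,300),4)
E
```

```text
time_s: 39.05
ee_pos: [470.1, -175.2, 179.3]
eef_rot: [0.824, 0.566, -0.018, -0.014]
wrist_force: [-0.4, -0.1, -0.5]
width: 10.5
t 39.05 p [ 470.1 -175.2  179.3] w 10.5 F [-0.4 -0.1 -0.5] 
x [ 0.359  0.933 -0.014] y [ 0.932 -0.36  -0.044] z [-0.046  0.003 -0.999] q [-0.48  0.2   1.63 -0.02  1.36 -0.11]
```

View pics/s16.png

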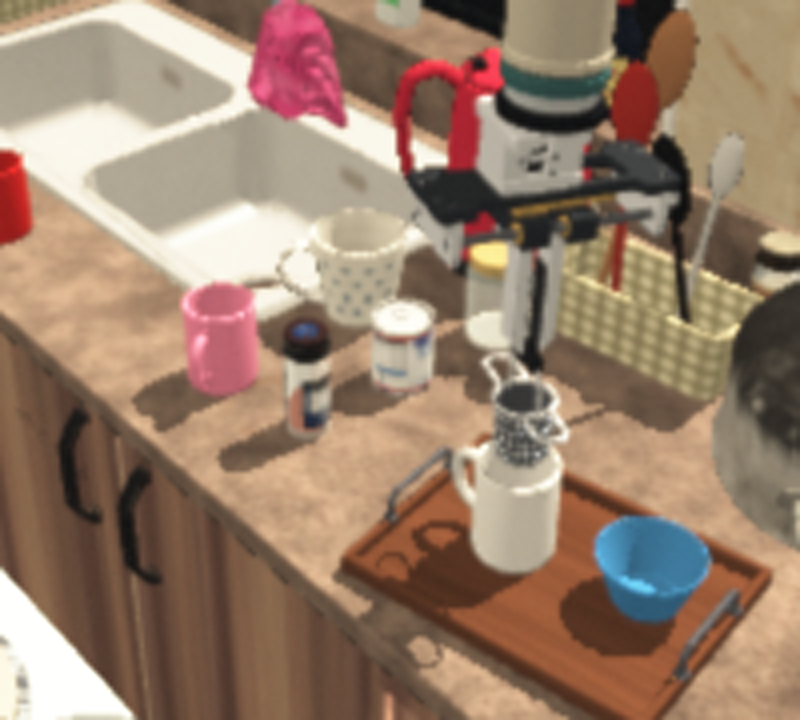

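View pics/w16.png

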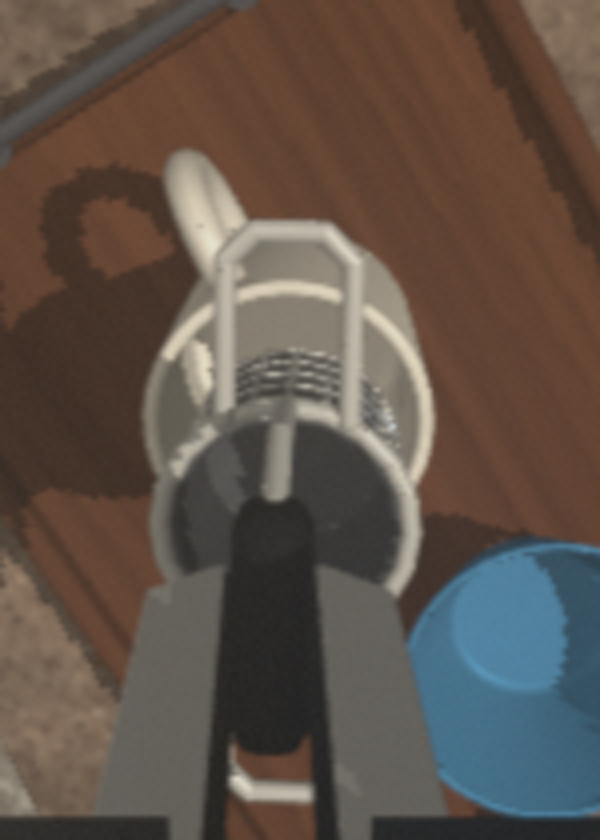

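```bash
python3 -c "
from cell import robot
print(robot.hand_in())"
```

```text
the job is handed in; nothing more can be done
None
```

I handed the job in at about 39 s with the arm still holding the infuser over the white mug; no verdict came back.

- **White mug:** It stands upright in the free half of the tray beside the blue bowl. I lowered it until it touched before letting go, with the tool leaning about 2°.
- **Infuser:** I lifted it straight out of the spotted mug by its black grip and carried it over the row about 70 mm clear. The pictures show no contact with the white mug.
- **Last checks:** By arm pose and both cameras, the basket is centred over the mouth to about 2 mm. By arm pose the gap is about 14–15 mm, but the scene view suggested about 2 mm more.
- **Level:** The tool itself leaned about 2.6°, and I could not remove that lean. The infuser looked level to about 2° in the pictures.
- **Other things:** The last scene picture shows the spotted mug, bowl, glass jar, tin and spice jar standing, apparently where they were. I did not re-measure them.
- **Extra step:** Before the grasp I pressed the closed fingertips on the bare worktop to take out the lean. The wrist force was about 32 N at the end of that press, and it barely helped. The reported tool height went below the worktop during the press (–22 mm), which I did not explain. Forces read zero again afterwards.

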